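# Dock the tablet hopper and set its clamp screw

### The arm

A 6-joint arm with a two-finger parallel gripper is mounted at the origin on the work surface. World frame = base frame: x ahead of the robot, y to its left, z up, the work surface at z = 0. Lengths are in m, angles in rad, forces in N, time in s.
With the tool pointing down it reaches from about 0.25 to 0.775 m from the base axis. Payload 4 kg.
Tool frame: the origin (TCP) lies midway between the tips of the shut fingers; the grasp point (between the pads) lies 19 mm behind it (robot.tcp_to_grasp is the distance from the TCP to the grasp point, in m); z points along the fingers, x is the direction in which the jaws open and shut, and the axes are right-handed (so a half turn about z gives the same grasp; the last joint's range is limited). The gripper opens to 94 mm and grips with 3 to 60 N. Pads are 16 mm wide; open, the fingers measure 119 mm over their backs; the gripper's body (75 mm by 177 mm) begins 78 mm behind the grasp point.
Start: joints at [-1.286, 0.087, 1.371, -0, 1.684, -0.103], TCP at [0.208, -0.509, 0.206] pointing down, gripper open.
Joint ranges: [-3.1, 3.1], [-0.76, 2.03], [0.27, 2.55], [-1.08, 4.22], [0.17, 2.65], [-2.57, 2.57]. Speed limits (rad/s): [2.79, 2.79, 3.14, 3.14, 3.14, 3.14].

### API

Orientations are given as [roll, pitch, yaw] about the fixed x, y, z axes, in that order (R = Rz(yaw) Ry(pitch) Rx(roll)).
In Python, from bench import get_obs, vision, robot gives the robot as it stands.
- The arm moves only by the tool servo_tool, never from a script. Its argument "targets" is text: rows parted by semicolons, each of 7 numbers parted by spaces: the opening, from 0 (shut) to 1 (fully open), then the shift along the tool's x, y, z as a fraction of full scale, then the turn, a rotation vector about the tool's x, y, z as a fraction of full scale. A call has 1 to 12 rows; each row is the pose to reach, as a shift and turn from the pose commanded when the call began, along the tool's axes at that moment, turning the shorter way round; what a row does not reach only later rows make up. Full scale, the value 1, is 0.25 m for a shift and pi rad for a turn. A row lasts 1/12 s, in which the tool goes at most 41.7 mm and 7.16 degrees, less where a joint would pass 70% of its speed; a pose out of reach is approached as far as the arm can. A call with a number of a shift or a turn outside -1 to 1 is refused whole. A call with a gripper value outside its range is refused whole. The fingers move at their own pace and stop on an object; the grip force is fixed at half the most. Time passes only in rows, so rows that repeat a pose let the fingers close. It gives the time, the measured TCP pose, the force and the opening at its end, in the units of the state.
- get_obs(): the state, without advancing time (a new reading comes with each control period).
- vision.snapshot(name): name is "side" or "top" or "wrist"; returns a dict with "image" (384x512x3 uint8, red, green, blue), "mtx" (3x3 intrinsics, pixels), "world_from_camera" (4x4, takes a point from camera to world coordinates); the wrist camera has in their place "T_tool_cam" (4x4, takes a point from camera to tool coordinates, whose origin is the TCP and whose axes are the tool frame's). Camera axes: x right, y down, z forward; pixel columns grow to the right and rows downward; lengths in m; the calibration is good to about 2 mm. A picture is of the moment at which its call begins: read the wrist's pose just before it. There is no depth.
- robot.close_job(): hands the job in, once; it reports no verdict.
The state is a dict: "time": time; "joint_positions": joint angles; "qvel": joint speeds; "joint_torque": joint torques, N m; "tool_pos": TCP position; "ee_rot": TCP orientation; "wrist_force": force on the tool from outside, world axes, zero at the start; "wrist_torque": the same for the moment, N m; "width": finger opening in m.
Only numpy, scipy, OpenCV 4.12 (cv2) and the standard library are available. Lean on these libraries where they do the work, as an engineer would, in place of code of your own. Each camera call takes 0.05 s, during which the arm holds its last target.

### The job

Lift the hanging steel hopper up and off its hook, set it upright and fully down in the round collar of the tablet counter's dock, and let go of it. Then turn the dock's winged clamp screw clockwise until it seats, back it off a quarter turn so that the hopper can still swivel, and finish while still gripping the screw there. Leave the other things on the bench where they are.

Things in the scene. Friction and masses are not known exactly. Their poses are not given: they have to be found in the camera images.
- hopper_grip (a point): Centre of the hopper's grip: an upright grey block 24 (x) by 14 (y) by 34 mm high at the very top of the hopper; pinch it across its 14 mm. z is up. Below it two straps, 14 mm wide, run down as a pointed arch in the hopper's y-z plane, from a peak 15 mm below this point to the cup's rim 67 mm below it. The hopper hangs upright by this arch on the hook bar.
- hopper_foot (a point): Centre of the underside of the hopper's flat foot, 115 mm straight below the grip's centre; z is up. The hopper is a small open steel cup of 0.08 to 0.17 kg: rim 60 mm across and 48 mm above the foot; its lowest 28 mm are a spigot 50 mm across, tapering to 42 mm at the foot.
- hook (a point): Point on the axis of the level hook bar (steel, 8 mm thick, 150 mm above the bench) where the hopper hangs. The bar points along this point's -x; its tip, 28 mm that way, turns up 12 mm. The post (160 mm high, foot 100 mm across) is 50 mm along +x. To unhook: raise the hopper straight up 18 to 32 mm, then draw it 75 mm or more along -x at that height.
- well (a point): Centre of the floor of the dock's collar: an aluminium ring 22 mm high, 55 mm inside, 72 mm outside; the hopper's foot rests on this floor when fully down. The floor is 15 mm above the bench. z is up; the axes are the dock's: the clamp screw stands 130 mm along -y. The dock is a fixed white plate 110 (x) by 250 mm (y).
- screw_grip (a point): Centre of the clamp screw's wing, on the screw's upright axis, 127 mm above the bench. The wing is a black upright bar 46 mm long along this point's x, 12 mm thick along its y (pinch across this), 28 mm high, with a hub 24 mm across and 8 mm high right below it; it turns with the screw. It stands above a white column 46 mm square and 80 mm high.
- clamp_screw (a joint): Angle of the clamp screw in rad; grows as it is turned clockwise seen from above (tightening). It seats against a hard stop at 5.0; a quarter turn back from there is 3.43. Starts 0.6 to 1.35 rad before the seat. It stays where it is left, takes about 0.06 N m to turn, and does not rise or sink as it turns.
Not all that is in view belongs to the job. What is shaped like the part that bears hook but orange or pink is not meant. What is shaped like the part that bears hopper_grip but green is not meant.

How it is judged:
On the way, in this order (a step that is already met when the one before it is completed fails the run):
1. the hopper is lifted up and off the hook (horizontal distance between hopper_grip and hook above 0.06 m and height (world z) of hopper_foot above 0.05 m and contact force between hopper and hook_stand below 0.05 N), for 0.1 s.
2. the hopper stands fully down in the collar, let go (z of hopper_foot in the frame of well between -0.004 and 0.005 m and horizontal distance between hopper_foot and well below 0.006 m and angle between hopper_foot's own z axis and vertical below 0.1 rad and contact force between the fingers and hopper below 0.05 N), for 0.2 s.
3. the clamp screw is turned clockwise until it seats (value of joint clamp_screw above 4.92 rad), for 0.05 s.
At the end, for the whole second after the job is handed in: The hopper stands upright (within 0.1 rad) and fully down (foot within 5 mm of the collar's floor, within 6 mm of its axis), not touched by the fingers; the clamp screw is a quarter turn (90 degrees, plus or minus 20) back from its seat, at rest, and the fingers still grip it with more than 1 N (all of step 2 and value of joint clamp_screw between 3.079 and 3.779 rad and velocity of joint clamp_screw between -0.1 and 0.1 rad/s and contact force between the fingers and clamp_screw above 1 N); the arm keeps its last pose, push and grip.
It fails at once if a bystander on the bench is pushed more than 30 mm (distance of any of jar_by_hook, vial, dose_cup, bottle_a, bottle_b, carton, count_spatula from where it was at the start of the episode above 0.03 m).
It also fails if it takes over 72 s, if anything falls off the work surface, if the arm or the gripper's body presses on something with over 40 N, if the wrist force passes 120 N, or if a joint passes its speed limit or range.

## Working session

There is one attempt and no reset: what is moved stays moved. The work goes in short steps, Python scripts to look and compute and a tool call to move; the robot and the scene stay as the last step left them, time stands still between calls to the robot, and variables do not carry over. Pictures are saved under pics/ and viewed, and the job is handed in when it is done.

Besides the shell and the picture viewer there is one more tool, called after ">>>" as name(argument=value, ...), one argument or row to a line, values as JSON. servo_tool: Moves the arm, as the interface text tells. Its arguments: {"type":"object","properties":{"targets":{"type":"string"}},"required":["targets"]}

```bash
mkdir -p pics; ls; python3 - <<'E'
from bench import get_obs, vision, robot
import cv2
o=get_obs(); print(o)
for n in ("side","top","wrist"):
    s=vision.snapshot(n); cv2.imwrite(f"pics/{n}0.png",s["image"][:,:,::-1])
    import numpy as np; np.savez(f"pics/{n}0.npz",**{k:v for k,v in s.items()})
    print(n,s["mtx"].round(1).tolist(),s.get("world_from_camera",s.get("T_tool_cam")).round(4).tolist())
E
```

```text
pics
{'time': 0.0, 'joint_positions': array([-1.28611413e+00,  8.79476482e-02,  1.37225257e+00,  6.40721938e-07,
        1.68356898e+00, -1.03105136e-01]), 'qvel': array([ 0.00186729,  0.00106933,  0.00119213,  0.00176445, -0.00038621,
        0.00020367]), 'joint_torque': array([ 3.66743243e-04, -3.40187788e+01, -3.02425539e+01,  7.16445479e-02,
        3.30159289e-02, -1.74574088e-04]), 'tool_pos': array([ 0.20781788, -0.5086414 ,  0.20430904]), 'ee_rot': array([-3.14136800e+00,  2.16491933e-03, -1.18300868e+00]), 'wrist_force': array([-0.02471137, -0.04203719,  0.63565003]), 'wrist_torque': array([-0.02825483,  0.01941327, -0.00392859]), 'width': 0.0940172927206323}
side [[392.3, 0.0, 262.4], [0.0, 392.3, 185.8], [0.0, 0.0, 1.0]] [[-0.9749, -0.1315, 0.1795, 0.3129], [-0.2218, 0.6381, -0.7373, 0.8599], [-0.0176, -0.7586, -0.6513, 0.8546], [0.0, 0.0, 0.0, 1.0]]
top [[363.4, 0.0, 252.3], [0.0, 363.4, 190.1], [0.0, 0.0, 1.0]] [[-0.0001, -0.9864, 0.1643, 0.3947], [-1.0, -0.0002, -0.002, 0.0386], [0.002, -0.1643, -0.9864, 1.0311], [0.0, 0.0, 0.0, 1.0]]
wrist [[344.8, 0.0, 254.5], [0.0, 344.8, 188.7], [0.0, 0.0, 1.0]] [[1.0, -0.0009, 0.0003, -0.0009], [0.0008, 0.9613, 0.2756, -0.0807], [-0.0005, -0.2756, 0.9613, -0.1807], [0.0, 0.0, 0.0, 1.0]]
```

View pics/side0.png

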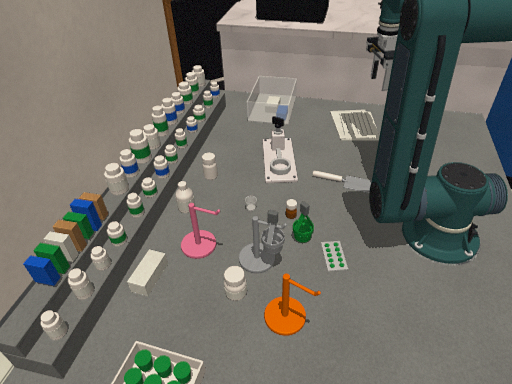

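View pics/top0.png

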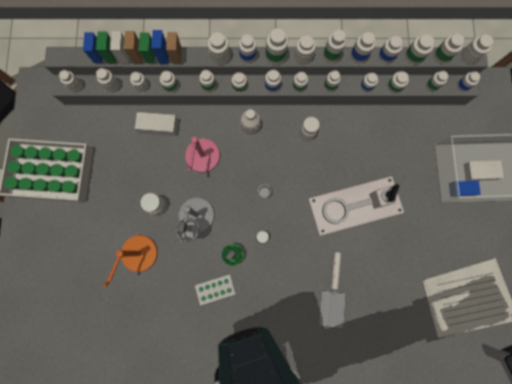

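View pics/wrist0.png

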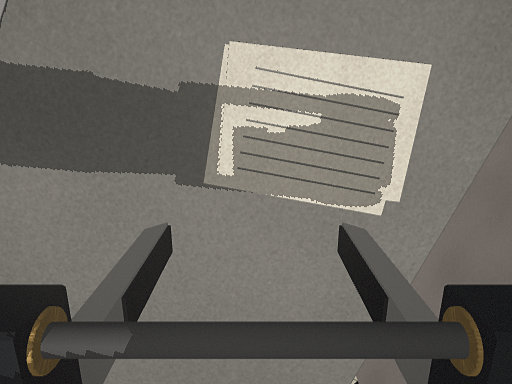

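The side and top views show the grey stand with the steel hopper (side ~(268,240), top ~(190,225)) and the dock (side (280,155), top (355,205)) with the black wing at top (392,190). The pink and orange stands and the green hopper are the decoys. I'll zoom in to measure.

```bash
cat > h.py <<'E'
import numpy as np, cv2
from bench import get_obs, vision, robot
from scipy.spatial.transform import Rotation as R
def snap(n,save=None):
    o=get_obs(); s=vision.snapshot(n)
    if n=="wrist":
        T=np.eye(4);T[:3,:3]=R.from_euler('xyz',o['ee_rot']).as_matrix();T[:3,3]=o['tool_pos']
        s['W']=T@s['T_tool_cam']
    else: s['W']=s['world_from_camera']
    if save: np.savez(f"pics/{save}.npz",image=s['image'],mtx=s['mtx'],W=s['W']); cv2.imwrite(f"pics/{save}.png",s['image'][:,:,::-1])
    return s
def ray(s,u,v):
    d=s['W'][:3,:3]@np.linalg.inv(s['mtx'])@np.array([u,v,1.]); return s['W'][:3,3],d/np.linalg.norm(d)
def onz(s,u,v,z):
    p,d=ray(s,u,v); return p+d*(z-p[2])/d[2]
def proj(s,p):
    M=np.linalg.inv(s['W']); c=M[:3,:3]@np.asarray(p)+M[:3,3]; q=s['mtx']@c; return q[:2]/q[2]
def tri(l):
    A=np.zeros((3,3));b=np.zeros(3)
    for s,u,v in l:
        p,d=ray(s,u,v);Q=np.eye(3)-np.outer(d,d);A+=Q;b+=Q@p
    x=np.linalg.solve(A,b); return x,[proj(s,x)-[u,v] for s,u,v in l]
def load(f):
    s=dict(np.load(f"pics/{f}.npz")); 
    if 'W' not in s: s['W']=s['world_from_camera']
    return s
def crop(s,x0,y0,w,h,k,name):
    c=s['image'][y0:y0+h,x0:x0+w,::-1]; cv2.imwrite(f"pics/{name}.png",cv2.resize(c,None,fx=k,fy=k,interpolation=cv2.INTER_CUBIC))
E
python3 - <<'E'
from h import *
t=load("top0"); s=load("side0")
crop(t,160,180,100,75,8,"ct_h"); crop(t,300,170,112,75,7,"ct_d")
crop(s,230,200,90,75,8,"cs_h"); crop(s,250,105,60,80,7,"cs_d")
E
```

```text
(no output)
```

View pics/ct_h.png

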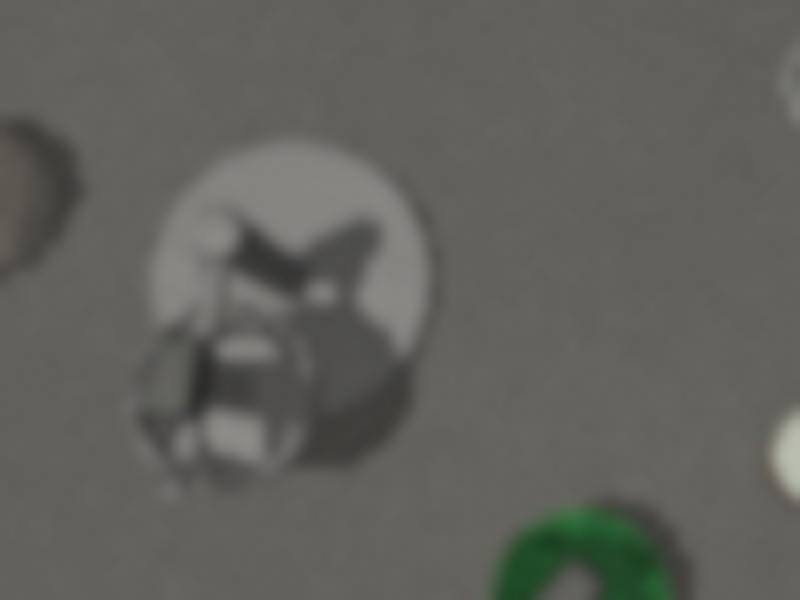

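View pics/ct_d.png

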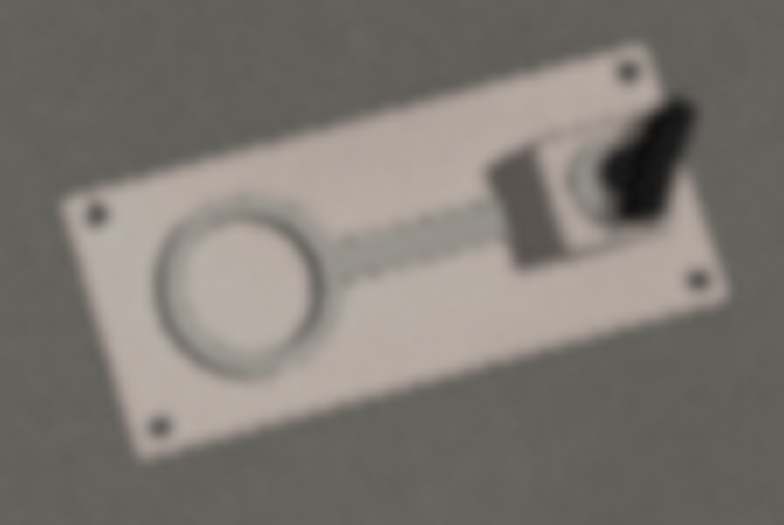

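View pics/cs_h.png

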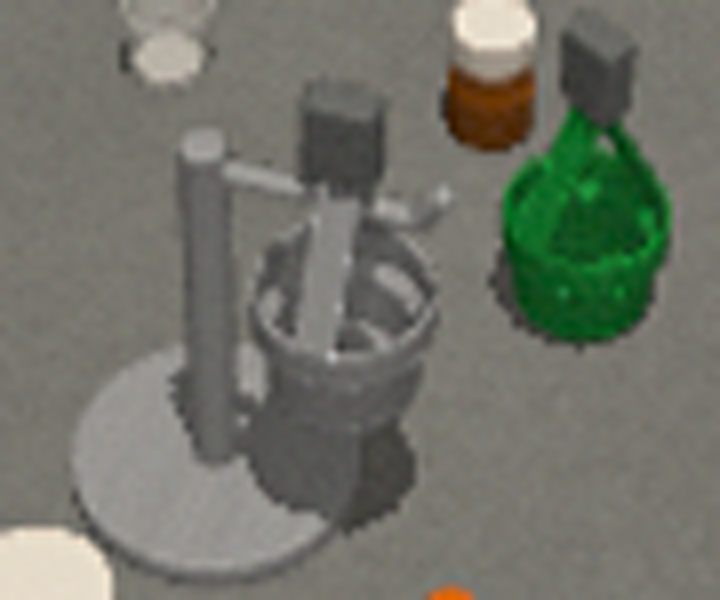

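View pics/cs_d.png

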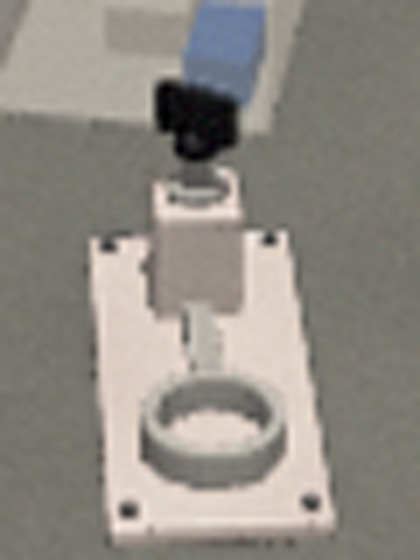

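```bash
python3 - <<'E'
from h import *
t=load("top0"); s=load("side0")
T=lambda x,y:(t,160+x/8-.44,180+y/8-.44); S=lambda x,y:(s,230+x/8-.44,200+y/8-.44)
D=lambda x,y:(t,300+x/7-.43,170+y/7-.43); E=lambda x,y:(s,250+x/7-.43,105+y/7-.43)
print("post top",tri([T(220,235),S(205,145)]), onz(*T(220,235),.16), onz(*S(205,145),.16))
print("foot disc",onz(*T(290,270),.01),onz(*S(212,465),.01))
print("tip",tri([T(170,490),S(445,190)]),onz(*T(170,490),.164))
print("tops", tri([T(165,380),S(345,95)]))
c=[onz(*D(*q),.015) for q in((65,200),(648,40),(728,300),(140,460))]
c2=[onz(*E(*q),.015) for q in((90,238),(288,232),(333,535),(113,545))]
for q in (c,c2): print("dock",np.round(q,4).tolist(),np.mean(q,0))
for a in (c,c2): print([np.linalg.norm(a[i]-a[i-1]) for i in range(4)])
print("ring top",onz(*D(238,292),.037),onz(*E(212,410),.037))
print("wing top c", onz(*D(655,150),.141),onz(*E(195,100),.141))
E
```

```text
post top (array([0.49460387, 0.19429536, 0.15825255]), [array([-0.03112457, -0.25118512]), array([0.24248632, 0.03655675])]) [0.49379568 0.19389076 0.16      ] [0.4947678  0.19596545 0.16      ]
foot disc [0.49847609 0.19562726 0.01      ] [0.4957229  0.20068044 0.01      ]
tip (array([0.41756615, 0.20533788, 0.16596255]), [array([0.00039512, 0.00460154]), array([-0.00445166, -0.00046144])]) [0.41762884 0.20571749 0.164     ]
tops (array([0.44853422, 0.20195187, 0.19657561]), [array([-0.02682786, -0.25954394]), array([0.24725771, 0.03042701])])
dock [[0.541, -0.1233, 0.015], [0.607, -0.363, 0.015], [0.5005, -0.3884, 0.015], [0.4368, -0.1504, 0.015]] [ 0.5213111  -0.25628335  0.015     ]
dock [[0.6055, -0.3605, 0.015], [0.5006, -0.3874, 0.015], [0.4364, -0.1375, 0.015], [0.5372, -0.1093, 0.015]] [ 0.51990422 -0.24867583  0.015     ]
[np.float64(0.10769172140218912), np.float64(0.24859066921399942), np.float64(0.10944804259882322), np.float64(0.24633737087919114)]
[np.float64(0.260302181592047), np.float64(0.10822381488132028), np.float64(0.2579996147360222), np.float64(0.10466873415750559)]
ring top [ 0.50135348 -0.18682296  0.037     ] [ 0.50589037 -0.19367525  0.037     ]
wing top c [ 0.54080699 -0.3131628   0.141     ] [ 0.53749598 -0.30701968  0.141     ]
```

```bash
cat >> h.py <<'E'
def delta(p,yaw,o=None):
    o=o or get_obs(); Rc=R.from_euler('xyz',o['ee_rot']); Rt=R.from_euler('xyz',[np.pi,0,yaw])
    d=Rc.inv().apply(np.asarray(p)-o['tool_pos'])/.25; r=(Rc.inv()*Rt).as_rotvec()/np.pi
    print("t",round(o['time'],2),"tcp",o['tool_pos'].round(4),"rpy",o['ee_rot'].round(4),"w",round(o['width'],4),"F",o['wrist_force'].round(2))
    print("shift",d.round(4),"turn",r.round(4)); return d,r
E
python3 -c "
from h import *
delta([.30,-.15,.30],0.1); delta([.40,.207,.29],1.43)"
```

```text
t 0.15 tcp [ 0.2079 -0.5088  0.2046] rpy [-3.1414e+00  1.7000e-03 -1.1830e+00] w 0.0939 F [0.64 0.94 0.48]
shift [-1.1897 -0.8839 -0.3796] turn [-4.000e-04  4.000e-04 -4.084e-01]
t 0.15 tcp [ 0.2079 -0.5088  0.2046] rpy [-3.1414e+00  1.7000e-03 -1.1830e+00] w 0.0939 F [0.64 0.94 0.48]
shift [-2.3603 -1.7943 -0.3375] turn [-7.000e-04  1.000e-04 -8.317e-01]
```

>>> servo_tool(
  targets="1 0 0 -0.25 0 0 0; 1 0 0 -0.38 0 0 -0.04; 1 -0.95 -0.7 -0.38 0 0 -0.4; 1 -0.95 -0.7 -0.38 0 0 -0.4; 1 -0.95 -0.7 -0.38 0 0 -0.4; 1 -0.95 -0.7 -0.38 0 0 -0.4; 1 -0.95 -0.7 -0.38 0 0 -0.4; 1 -0.95 -0.7 -0.38 0 0 -0.4; 1 -0.95 -0.7 -0.38 0 0 -0.4; 1 -0.95 -0.7 -0.38 0 0 -0.4; 1 -0.95 -0.7 -0.38 0 0 -0.4; 1 -0.95 -0.7 -0.38 0 0 -0.4",
)

```text
time: 1.15
tool_pos: [0.2804, -0.2221, 0.3006]
ee_rot: [3.141, -0.0, 0.078]
wrist_force: [0.3, -0.9, -0.5]
width: 0.0938
```

```bash
python3 -c "
from h import *
delta([.39,.207,.29],1.43)"
```

```text
t 1.15 tcp [ 0.2804 -0.2221  0.3006] rpy [ 3.1408e+00 -5.0000e-04  7.8200e-02] w 0.0938 F [ 0.26 -0.85 -0.5 ]
shift [ 0.5714 -1.677   0.0414] turn [ 3.000e-04  0.000e+00 -4.303e-01]
```

>>> servo_tool(
  targets="1 0.34 -1 0.04 0 0 -0.43; 1 0.34 -1 0.04 0 0 -0.43; 1 0.34 -1 0.04 0 0 -0.43; 1 0.34 -1 0.04 0 0 -0.43; 1 0.34 -1 0.04 0 0 -0.43; 1 0.34 -1 0.04 0 0 -0.43; 1 0.34 -1 0.04 0 0 -0.43; 1 0.34 -1 0.04 0 0 -0.43; 1 0.34 -1 0.04 0 0 -0.43; 1 0.34 -1 0.04 0 0 -0.43; 1 0.34 -1 0.04 0 0 -0.43; 1 0.34 -1 0.04 0 0 -0.43",
)

```text
time: 2.15
tool_pos: [0.3466, 0.0322, 0.29]
ee_rot: [-3.141, 0.0, 1.423]
wrist_force: [1.2, -0.6, -0.6]
width: 0.0939
```

```bash
python3 -c "
from h import *
delta([.39,.205,.29],1.43)"
```

```text
t 2.15 tcp [0.3466 0.0322 0.29  ] rpy [-3.1406e+00  2.0000e-04  1.4226e+00] w 0.0939 F [ 1.22 -0.57 -0.64]
shift [ 7.093e-01  6.950e-02 -1.000e-04] turn [-0.0003  0.0001 -0.0023]
```

>>> servo_tool(
  targets="1 0.71 0.07 0 0 0 0; 1 0.71 0.07 0 0 0 0; 1 0.71 0.07 0 0 0 0; 1 0.71 0.07 0 0 0 0; 1 0.71 0.07 0 0 0 0; 1 0.71 0.07 0 0 0 0; 1 0.71 0.07 0 0 0 0; 1 0.71 0.07 0 0 0 0",
)

```text
time: 2.82
tool_pos: [0.3898, 0.2043, 0.2905]
ee_rot: [-3.142, 0.001, 1.421]
wrist_force: [0.7, -0.1, 0.1]
width: 0.0938
```

```bash
python3 -c "
from h import *
delta([.39,.205,.29],1.43); snap('wrist','w1')"
```

```text
t 2.82 tcp [0.3898 0.2043 0.2905] rpy [-3.1416e+00  9.0000e-04  1.4213e+00] w 0.0938 F [ 0.69 -0.14  0.14]
shift [0.003  0.0005 0.0019] turn [-0.      0.0003 -0.0028]
```

View pics/w1.png

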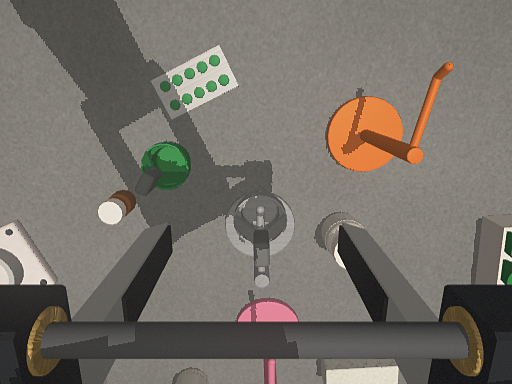

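```bash
python3 -c "
from h import *
crop(load('w1'),205,180,110,120,5,'cw1')"
```

```text
(no output)
```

View pics/cw1.png

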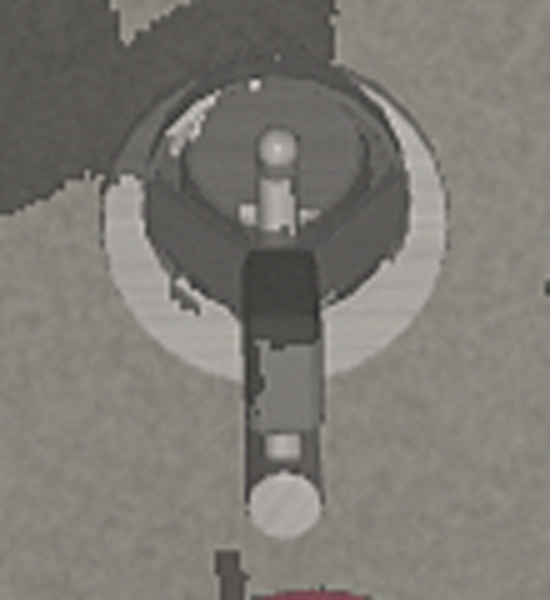

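```bash
python3 - <<'E'
from h import *
w=load("w1");t=load("top0"); s=load("side0")
W=lambda x,y:(w,205+x/5-.4,180+y/5-.4)
T=lambda x,y:(t,160+x/8-.44,180+y/8-.44); S=lambda x,y:(s,230+x/8-.44,200+y/8-.44)
p=onz(*W(285,505),.16);q=onz(*W(277,150),.164);print("post",p,"tip",q,np.arctan2(*(p-q)[1::-1]))
for z in (.19,.1966):
  c=[onz(*W(*a),z) for a in((246,341),(318,341),(323,430),(252,430))];print(np.round(c,4).tolist(),np.mean(c,0),np.linalg.norm(c[1]-c[0]),np.linalg.norm(c[2]-c[1]))
print(tri([W(285,386),S(345,95)]),tri([W(285,386),S(345,95),T(165,380)]))
print(tri([W(277,150),S(445,190),T(170,490)]))
E
```

```text
post [0.49579875 0.1961383  0.16      ] tip [0.41846098 0.20579446 0.164     ] -0.1242141194966068
[[0.4442, 0.196, 0.19], [0.4461, 0.2088, 0.19], [0.4637, 0.2072, 0.19], [0.4618, 0.1945, 0.19]] [0.45396187 0.20161978 0.19      ] 0.01285427378565565 0.017703567751858624
[[0.441, 0.1965, 0.1966], [0.4429, 0.209, 0.1966], [0.4601, 0.2074, 0.1966], [0.4583, 0.195, 0.1966]] [0.45058205 0.20198807 0.1966    ] 0.012552591993585556 0.017288076053574214
(array([0.44957362, 0.20225156, 0.19731161]), [array([ 0.10106408, -0.72340265]), array([-0.20420968, -0.16631125])]) (array([0.44895078, 0.202102  , 0.19744363]), [array([-0.16770183, -1.2685091 ]), array([ 0.06376425, -0.21149401]), array([-0.16015208, -0.46684541])])
(array([0.41759781, 0.20557466, 0.1661422 ]), [array([-0.33345152, -0.06101206]), array([-0.03333796,  0.0152428 ]), array([-0.11428913, -0.0109837 ])])
```

```bash
python3 -c "
from h import *
delta([.4475,.202,.163],1.44)"
```

```text
t 2.87 tcp [0.3898 0.2041 0.2907] rpy [3.1411e+00 4.0000e-04 1.4211e+00] w 0.0938 F [-0.71 -0.12  0.47]
shift [0.0263 0.2293 0.5109] turn [ 0.0002  0.0001 -0.006 ]
```

>>> servo_tool(
  targets="0.7 0.026 0.23 0 0 0 -0.006; 0.7 0.026 0.23 0.05 0 0 -0.006; 0.7 0.026 0.23 0.15 0 0 -0.006; 0.7 0.026 0.23 0.25 0 0 -0.006; 0.7 0.026 0.23 0.35 0 0 -0.006; 0.7 0.026 0.23 0.43 0 0 -0.006; 0.7 0.026 0.23 0.48 0 0 -0.006; 0.7 0.026 0.23 0.51 0 0 -0.006; 0.7 0.026 0.23 0.51 0 0 -0.006; 0.7 0.026 0.23 0.51 0 0 -0.006",
)

```text
time: 3.7
tool_pos: [0.448, 0.2032, 0.1639]
ee_rot: [3.14, -0.0, 1.442]
wrist_force: [0.2, 0.5, 0.2]
width: 0.0661
```

```bash
python3 -c "
from h import *
delta([.4475,.202,.163],1.44); snap('wrist','w2');s=snap('side','s2');crop(s,225,180,100,75,8,'cs2')"
```

```text
t 3.7 tcp [0.448  0.2032 0.1639] rpy [ 3.1402e+00 -5.0000e-04  1.4423e+00] w 0.0661 F [0.2  0.5  0.18]
shift [-0.0049 -0.0015  0.0037] turn [ 0.0004 -0.0002  0.0007]
```

View pics/w2.png

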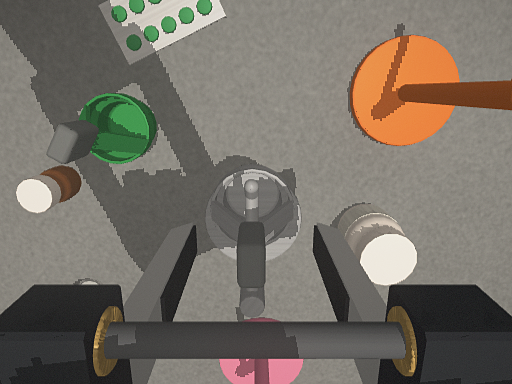

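View pics/cs2.png

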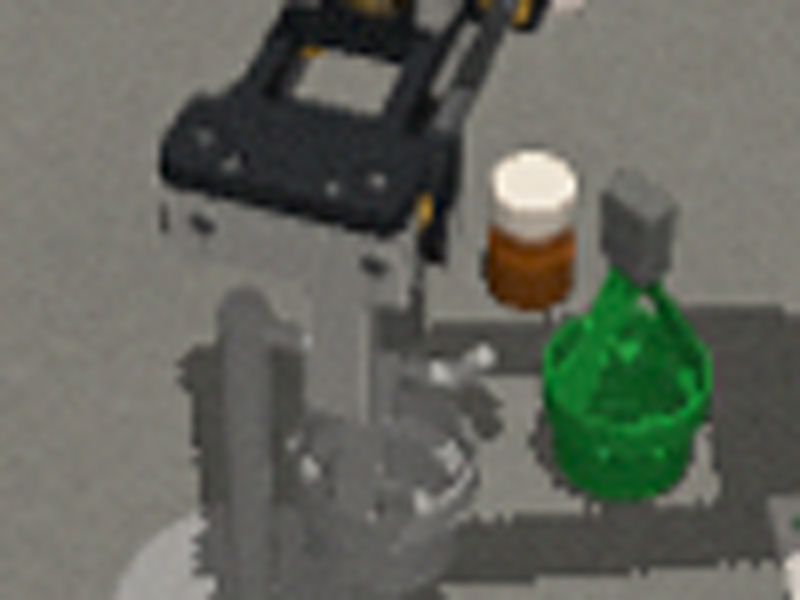

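The wrist view shows the grip block at about (252,255), midway between the fingers at 195 and 315. Closing.

>>> servo_tool(
  targets="0 0 0 0 0 0 0; 0 0 0 0 0 0 0; 0 0 0 0 0 0 0; 0 0 0 0 0 0 0; 0 0 0 0 0 0 0; 0 0 0 0 0 0 0; 0 0 0 0 0 0 0; 0 0 0 0 0 0 0",
)

```text
time: 4.47
tool_pos: [0.4475, 0.2031, 0.163]
ee_rot: [-3.142, 0.001, 1.443]
wrist_force: [-0.3, -3.9, 2.4]
width: 0.0158
```

```bash
python3 -c "
from h import *
delta([.4475,.202,.163+.025],1.44)"
```

```text
t 4.47 tcp [0.4475 0.2031 0.163 ] rpy [-3.1416e+00  1.2000e-03  1.4433e+00] w 0.0158 F [-0.32 -3.94  2.43]
shift [-0.0045  0.0005 -0.1002] turn [-0.      0.0004  0.001 ]
```

>>> servo_tool(
  targets="0 0 0 -0.02 0 0 0; 0 0 0 -0.04 0 0 0; 0 0 0 -0.06 0 0 0; 0 0 0 -0.08 0 0 0; 0 0 0 -0.1 0 0 0; 0 0 0 -0.1 0 0 0; 0 0 0 -0.1 0 0 0",
)

```text
time: 5.05
tool_pos: [0.4479, 0.2037, 0.1886]
ee_rot: [3.141, -0.001, 1.443]
wrist_force: [0.1, -0.7, -1.3]
width: 0.0142
```

```bash
python3 -c "
from h import *
delta([.4475,.202,.163+.025],1.44); snap('wrist','w3');s=snap('side','s3');crop(s,225,180,100,75,8,'cs3')"
```

```text
t 5.05 tcp [0.4479 0.2037 0.1886] rpy [ 3.1405e+00 -5.0000e-04  1.4435e+00] w 0.0142 F [ 0.11 -0.67 -1.32]
shift [-0.0071 -0.0005  0.0022] turn [ 0.0003 -0.0002  0.0011]
```

View pics/cs3.png

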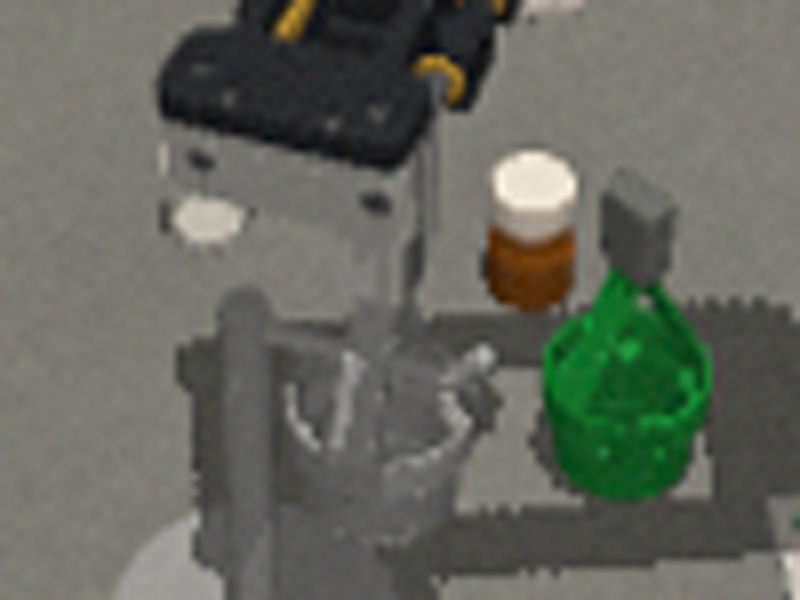

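View pics/w3.png

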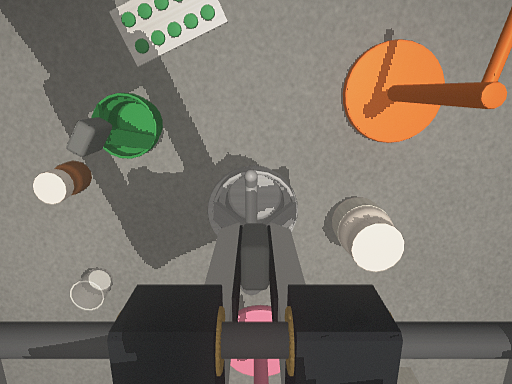

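The hopper is held (width 14.2 mm) and raised. Now drawing it off the bar.

>>> servo_tool(
  targets="0 0 -0.02 0 0 0 0; 0 0 -0.06 0 0 0 0; 0 0 -0.1 0 0 0 0; 0 0 -0.14 0 0 0 0; 0 0 -0.18 0 0 0 0; 0 0 -0.22 0 0 0 0; 0 0 -0.26 0 0 0 0; 0 0 -0.3 0 0 0 0; 0 0 -0.34 0 0 0 0; 0 0 -0.38 0 0 0 0; 0 0 -0.38 0 0 0 0; 0 0 -0.38 0 0 0 0",
)

```text
time: 6.15
tool_pos: [0.3531, 0.2158, 0.1882]
ee_rot: [3.141, -0.0, 1.444]
wrist_force: [0.4, 0.6, -1.1]
width: 0.0134
```

```bash
python3 -c "
from h import *
delta([.36,.15,.29],.8);s=snap('side','s4')"
```

```text
t 6.15 tcp [0.3531 0.2158 0.1882] rpy [ 3.1406e+00 -2.0000e-04  1.4441e+00] w 0.0134 F [ 0.42  0.63 -1.06]
shift [-0.2574  0.0612 -0.4073] turn [ 3.00e-04 -2.00e-04  2.05e-01]
```

View pics/s4.png

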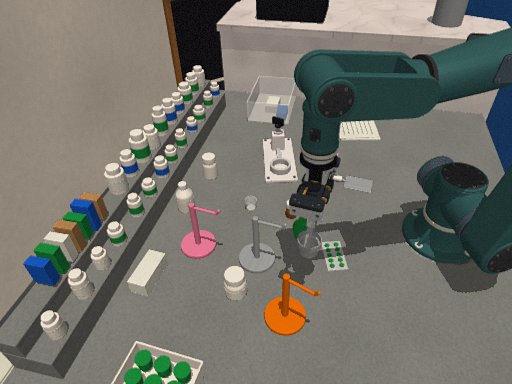

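The hopper is clear of the hook. Raising it, then swinging to view the dock.

>>> servo_tool(
  targets="0 0 0 -0.1 0 0 0; 0 0 0 -0.2 0 0 0.03; 0 0 0 -0.3 0 0 0.06; 0 0 0 -0.4 0 0 0.09; 0 -0.1 0 -0.42 0 0 0.12; 0 -0.2 0.02 -0.42 0 0 0.15; 0 -0.3 0.05 -0.42 0 0 0.18; 0 -0.4 0.07 -0.42 0 0 0.21; 0 -0.5 0.08 -0.42 0 0 0.24; 0 -0.6 0.1 -0.42 0 0 0.27; 0 -0.7 0.12 -0.42 0 0 0.3; 0 -0.7 0.12 -0.42 0 0 0.3",
)

```text
time: 7.2
tool_pos: [0.3615, 0.0345, 0.2929]
ee_rot: [3.139, 0.001, 0.492]
wrist_force: [0.4, 0.2, -1.2]
width: 0.014
```

```bash
python3 -c "
from h import *
delta([.41,-.10,.29],-.36)"
```

```text
t 7.2 tcp [0.3615 0.0345 0.2929] rpy [3.1393e+00 1.1000e-03 4.9160e-01] w 0.014 F [ 0.4   0.16 -1.17]
shift [-0.083   0.5658  0.0128] turn [0.0008 0.     0.2711]
```

>>> servo_tool(
  targets="0 -0.01 0.06 0 0 0 0.03; 0 -0.02 0.12 0 0 0 0.06; 0 -0.03 0.18 0 0 0 0.09; 0 -0.04 0.24 0 0 0 0.12; 0 -0.05 0.3 0 0 0 0.15; 0 -0.05 0.36 0 0 0 0.18; 0 -0.06 0.42 0 0 0 0.21; 0 -0.07 0.48 0 0 0 0.24; 0 -0.08 0.54 0 0 0 0.26; 0 -0.08 0.57 0 0 0 0.27; 0 -0.08 0.57 0 0 0 0.27; 0 -0.08 0.57 0 0 0 0.27",
)

```text
time: 8.2
tool_pos: [0.4119, -0.0961, 0.2927]
ee_rot: [-3.141, 0.001, -0.346]
wrist_force: [0.3, 0.3, -1.4]
width: 0.0139
```

```bash
python3 -c "
from h import *
delta([.41,-.10,.29],-.36); snap('wrist','w5'); snap('top','t5')"
```

```text
t 8.2 tcp [ 0.4119 -0.0961  0.2927] rpy [-3.1411e+00  1.0000e-03 -3.4600e-01] w 0.0139 F [ 0.27  0.29 -1.37]
shift [-0.0018  0.0173  0.0108] turn [-0.0002  0.0003  0.0044]
```

View pics/w5.png

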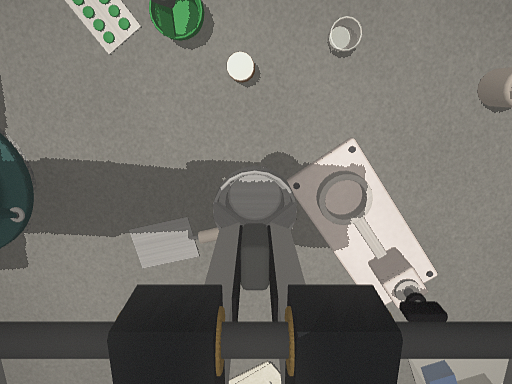

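View pics/t5.png

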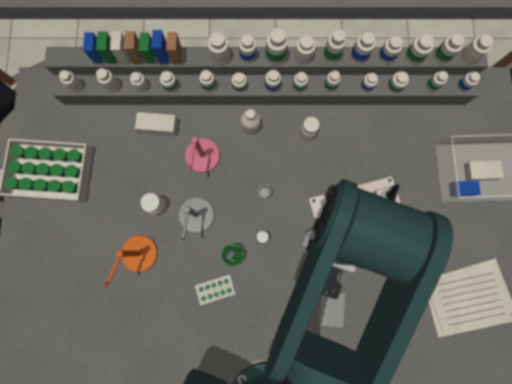

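```bash
python3 -c "
from h import *
w=load('w5');crop(w,300,155,90,80,8,'cw5a');crop(w,360,240,100,90,8,'cw5b')"
```

```text
(no output)
```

View pics/cw5a.png

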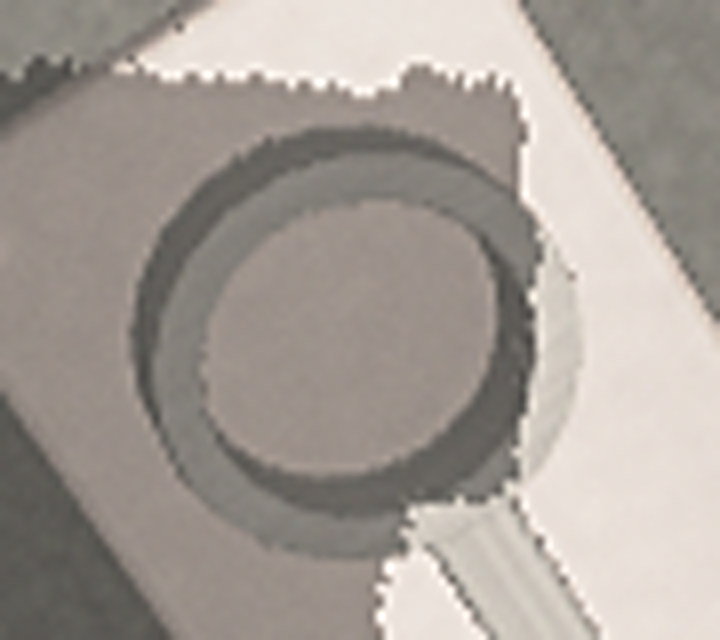

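View pics/cw5b.png

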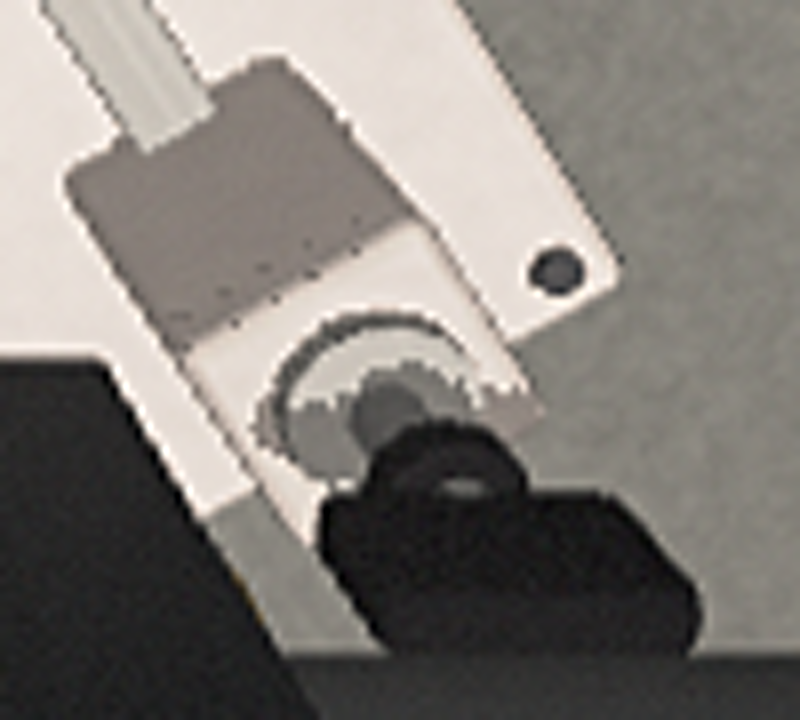

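```bash
python3 - <<'E'
from h import *
w=load("w5"); A=lambda x,y:(w,300+x/8-.44,155+y/8-.44)
print(onz(*A(367.5,355),.037),[np.linalg.norm(onz(*A(152,355),.037)-onz(*A(583,355),.037))])
# hopper in hand: cup outer contour ellipse
crop(w,205,160,100,140,5,'cw5c')
E
```

```text
[ 0.50533274 -0.19161537  0.037     ] [np.float64(0.07153830488351363)]
```

View pics/cw5c.png

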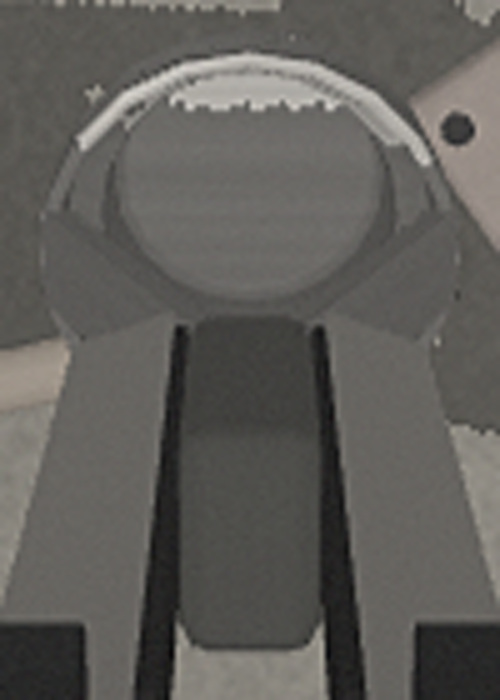

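```bash
python3 - <<'E'
from h import *
w=load("w5"); s0=dict(np.load("pics/wrist0.npz")); f={'mtx':s0['mtx'],'W':s0['T_tool_cam']}
A=lambda x,y:(f,205+x/5-.4,160+y/5-.4)
for z in (.045,.05,.055): print(z,onz(*A(250,53),z)+[0,.03,0], onz(*A(43,220),z),onz(*A(460,220),z))
for z in(-.034,0): print("grip top far/ near",onz(*A(250,645),z),onz(*A(250,435),z),onz(*A(250,318),z))
E
```

```text
0.045 [-0.00075714  0.00110161  0.045     ] [-0.02931904 -0.00532863  0.045     ] [ 0.02818926 -0.00527483  0.045     ]
0.05 [-0.0007542   0.00224978  0.05      ] [-0.02994873 -0.00365841  0.05      ] [ 0.02883335 -0.00360341  0.05      ]
0.055 [-0.00075126  0.00339795  0.055     ] [-0.03057841 -0.00198818  0.055     ] [ 0.02947743 -0.00193199  0.055     ]
grip top far/ near [-0.00084446  0.01152595 -0.034     ] [-0.00082901 -0.01063548 -0.034     ] [-0.00082088 -0.02229129 -0.034     ]
grip top far/ near [-0.00083391  0.0329032   0.        ] [-0.00081488  0.00560693  0.        ] [-0.00080487 -0.00874954  0.        ]
```

```bash
python3 -c "
from h import *
delta([.432,-.144,.22],-.346)"
```

```text
t 8.3 tcp [ 0.4117 -0.0957  0.293 ] rpy [-3.1412e+00  1.0000e-04 -3.4550e-01] w 0.014 F [ 0.09  0.36 -0.83]
shift [0.1418 0.1545 0.2921] turn [-0.0001  0.      0.0002]
```

>>> servo_tool(
  targets="0 0.03 0.03 0.06 0 0 0; 0 0.06 0.06 0.12 0 0 0; 0 0.09 0.1 0.18 0 0 0; 0 0.12 0.13 0.24 0 0 0; 0 0.14 0.154 0.28 0 0 0; 0 0.142 0.154 0.292 0 0 0; 0 0.142 0.154 0.292 0 0 0; 0 0.142 0.154 0.292 0 0 0",
)

```text
time: 8.97
tool_pos: [0.4322, -0.1441, 0.2207]
ee_rot: [-3.141, -0.001, -0.347]
wrist_force: [-0.4, -0.0, 0.5]
width: 0.0138
```

```bash
python3 -c "
from h import *
delta([.432,-.144,.22],-.346); s=snap('wrist','w6');print(proj(s,[.5053,-.1916,.037]));crop(s,200,120,160,110,5,'cw6')"
```

```text
t 8.97 tcp [ 0.4322 -0.1441  0.2207] rpy [-3.1414e+00 -9.0000e-04 -3.4650e-01] w 0.0138 F [-0.38 -0.04  0.47]
shift [-0.0008 -0.0003  0.0029] turn [-0.0001 -0.0003 -0.0002]
[332.02436735 185.48705834]
```

View pics/cw6.png

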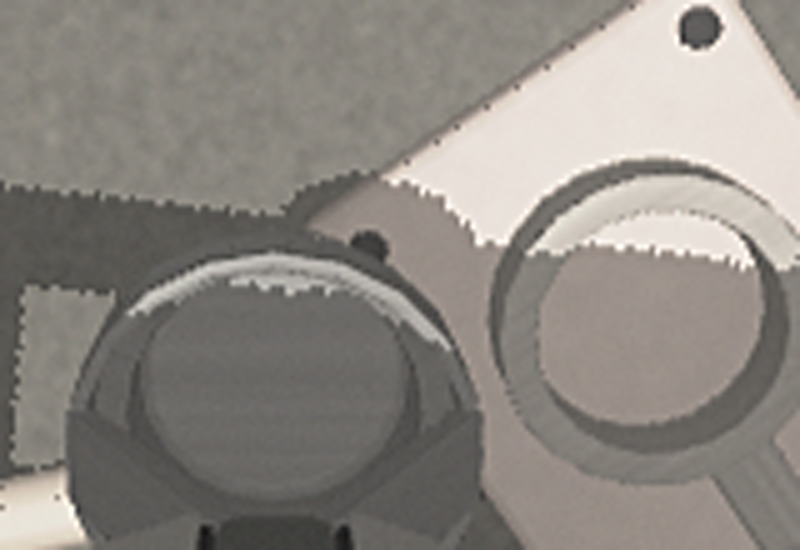

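View pics/w6.png

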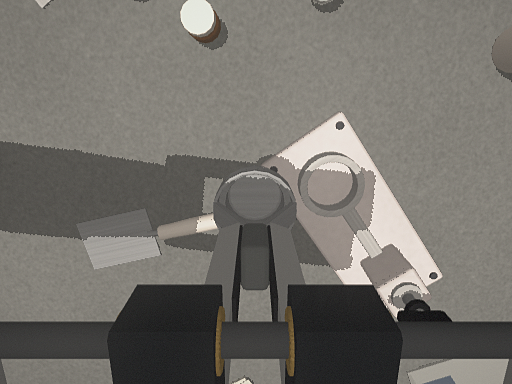

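```bash
python3 -c "
from h import *
delta([.5068,-.191,.17],-.346)"
```

```text
t 9.02 tcp [ 0.4323 -0.1442  0.2211] rpy [-3.1415e+00 -1.8000e-03 -3.4650e-01] w 0.0143 F [ 1.29 -0.41 -1.55]
shift [0.3433 0.0748 0.2052] turn [-0.     -0.0006 -0.0002]
```

>>> servo_tool(
  targets="0 0.06 0.01 0.01 0 0 0; 0 0.12 0.02 0.02 0 0 0; 0 0.18 0.04 0.04 0 0 0; 0 0.24 0.05 0.06 0 0 0; 0 0.3 0.06 0.08 0 0 0; 0 0.33 0.07 0.12 0 0 0; 0 0.343 0.074 0.16 0 0 0; 0 0.343 0.074 0.2 0 0 0; 0 0.343 0.074 0.2 0 0 0; 0 0.343 0.074 0.2 0 0 0",
)

```text
time: 9.85
tool_pos: [0.5053, -0.1905, 0.169]
ee_rot: [-3.141, 0.002, -0.347]
wrist_force: [0.1, -0.3, -0.6]
width: 0.014
```

```bash
python3 -c "
from h import *
delta([.5068,-.191,.113],-.346); s=snap('wrist','w7');crop(s,190,120,160,130,5,'cw7');s=snap('side','s7');crop(s,230,90,110,100,6,'cs7')"
```

```text
t 9.85 tcp [ 0.5053 -0.1905  0.169 ] rpy [-3.1413e+00  2.4000e-03 -3.4710e-01] w 0.014 F [ 0.07 -0.31 -0.6 ]
shift [ 6.80e-03 -2.00e-04  2.24e-01] turn [-0.0001  0.0008 -0.0003]
```

View pics/cw7.png

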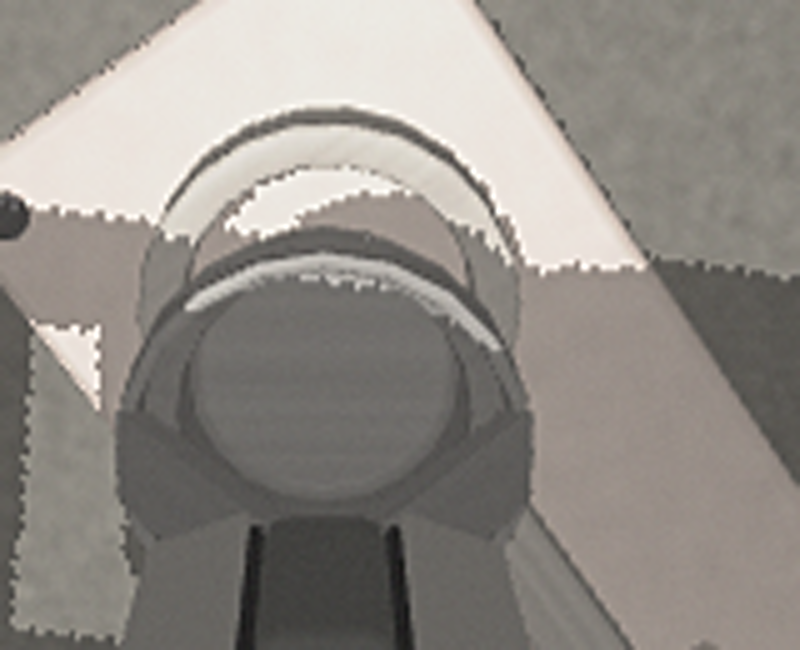

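View pics/cs7.png

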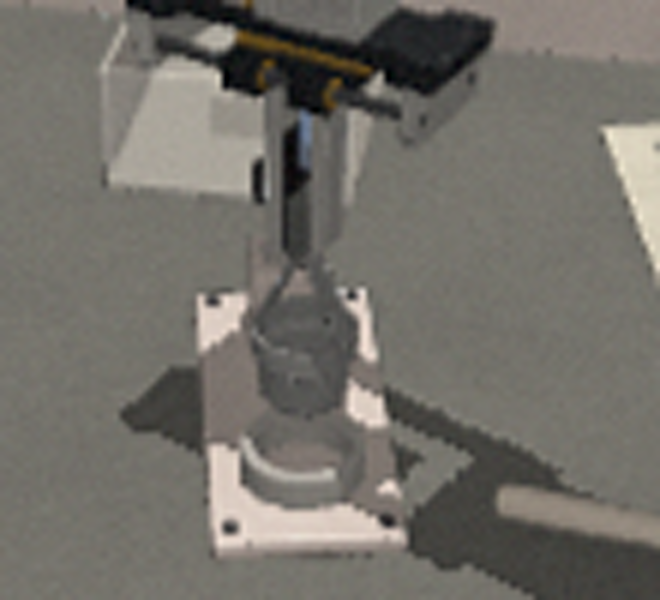

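>>> servo_tool(
  targets="0 0.007 0 0.03 0 0 0; 0 0.007 0 0.06 0 0 0; 0 0.007 0 0.09 0 0 0; 0 0.007 0 0.12 0 0 0; 0 0.007 0 0.14 0 0 0; 0 0.007 0 0.16 0 0 0; 0 0.007 0 0.18 0 0 0; 0 0.007 0 0.195 0 0 0; 0 0.007 0 0.2 0 0 0; 0 0.007 0 0.2 0 0 0",
)

```text
time: 10.78
tool_pos: [0.5074, -0.1916, 0.1194]
ee_rot: [3.142, 0.002, -0.347]
wrist_force: [-0.9, 0.9, -2.9]
width: 0.0137
```

```bash
python3 -c "
from h import *
delta([.5068,-.191,.113],-.346); s=snap('wrist','w8');crop(s,190,120,160,130,5,'cw8');s=snap('side','s8');crop(s,230,90,110,100,6,'cs8')"
```

```text
t 10.78 tcp [ 0.5074 -0.1916  0.1194] rpy [ 3.1416e+00  1.8000e-03 -3.4740e-01] w 0.0137 F [-0.92  0.86 -2.93]
shift [-0.0031 -0.0015  0.0256] turn [ 0.      0.0006 -0.0004]
```

View pics/cw8.png

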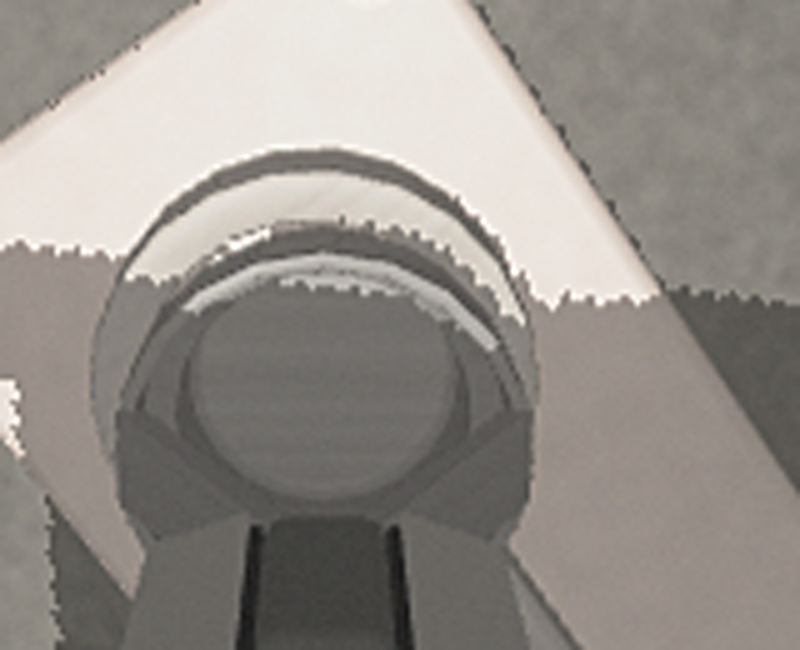

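View pics/cs8.png

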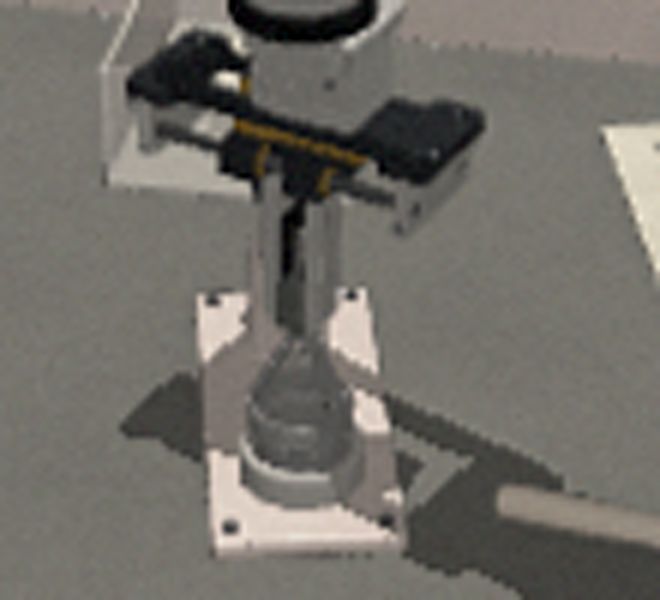

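>>> servo_tool(
  targets="0 -0.005 -0.001 0.005 0 0 0; 0 -0.005 -0.001 0.01 0 0 0; 0 -0.005 -0.001 0.015 0 0 0; 0 -0.005 -0.001 0.02 0 0 0; 0 -0.005 -0.001 0.02 0 0 0; 0 -0.005 -0.001 0.02 0 0 0",
)

```text
time: 11.38
tool_pos: [0.5068, -0.1913, 0.115]
ee_rot: [3.141, 0.0, -0.347]
wrist_force: [-1.5, 0.8, -0.2]
width: 0.0139
```

```bash
python3 -c "
from h import *
delta([.5068,-.191,.113],-.346)
for i in range(1): s=snap('wrist','w9');delta([.5068,-.191,.113],-.346)"
```

```text
t 11.38 tcp [ 0.5068 -0.1913  0.115 ] rpy [ 3.1413e+00  1.0000e-04 -3.4740e-01] w 0.0139 F [-1.47  0.82 -0.17]
shift [-0.0003 -0.001   0.008 ] turn [ 0.0001  0.     -0.0005]
t 11.43 tcp [ 0.5068 -0.1913  0.115 ] rpy [ 3.1413e+00  1.0000e-04 -3.4740e-01] w 0.0142 F [-1.88  0.3  -0.23]
shift [-0.0004 -0.001   0.008 ] turn [ 0.0001  0.     -0.0004]
```

>>> servo_tool(
  targets="0 0 0 0.004 0 0 0; 0 0 0 0.008 0 0 0; 0 0 0 0.008 0 0 0",
)

```text
time: 11.68
tool_pos: [0.5069, -0.1914, 0.1149]
ee_rot: [3.141, -0.001, -0.347]
wrist_force: [-4.4, 1.1, 7.8]
width: 0.014
```

>>> servo_tool(
  targets="0 0 0 0.004 0 0 0; 0 0 0 0.008 0 0 0; 0 0 0 0.008 0 0 0",
)

```text
time: 11.93
tool_pos: [0.507, -0.1914, 0.1149]
ee_rot: [3.141, -0.002, -0.347]
wrist_force: [-6.7, 1.5, 14.7]
width: 0.0142
```

```bash
python3 -c "
from h import *
delta([.5068,-.191,.113],-.346)
s=snap('wrist','w10');crop(s,190,120,160,130,5,'cw10')
s=snap('side','s10');crop(s,230,90,110,100,6,'cs10')"
```

```text
t 11.93 tcp [ 0.507  -0.1914  0.1149] rpy [ 3.1408e+00 -2.0000e-03 -3.4730e-01] w 0.0142 F [-6.72  1.52 14.71]
shift [-0.0013 -0.0014  0.0077] turn [ 0.0003 -0.0006 -0.0004]
```

View pics/cw10.png

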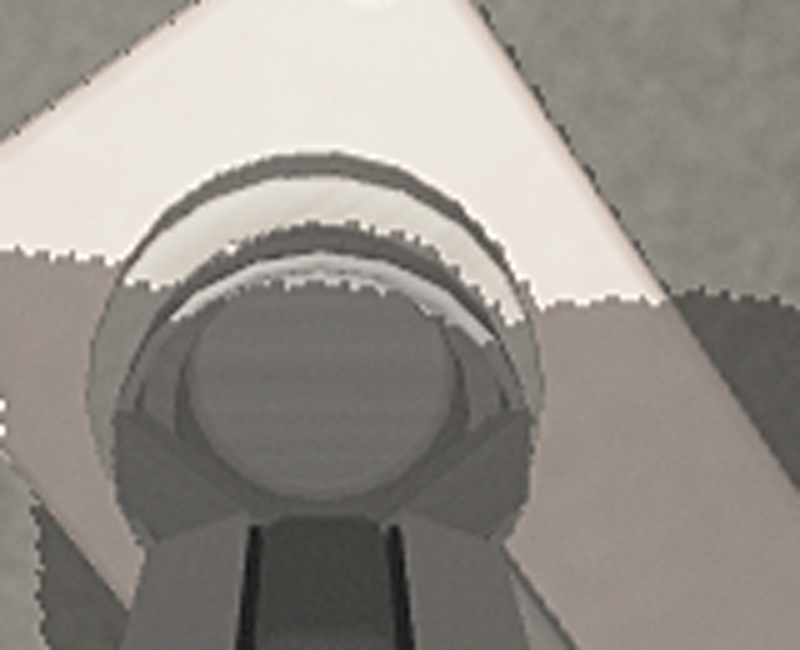

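>>> servo_tool(
  targets="0 -0.003 0 -0.005 0 0 0; 0 -0.005 0 -0.01 0 0 0; 0 -0.005 0 -0.01 0 0 0",
)

```text
time: 12.28
tool_pos: [0.5065, -0.1912, 0.115]
ee_rot: [3.141, -0.003, -0.347]
wrist_force: [-2.1, -0.3, 6.4]
width: 0.0137
```

>>> servo_tool(
  targets="0.05 0 0 0 0 0 0; 0.1 0 0 0 0 0 0; 0.15 0 0 0 0 0 0; 0.2 0 0 0 0 0 0; 0.25 0 0 0 0 0 0; 0.3 0 0 0 0 0 0; 0.4 0 0 0 0 0 0; 0.5 0 0 0 0 0 0",
)

```text
time: 12.95
tool_pos: [0.5057, -0.1907, 0.113]
ee_rot: [-3.141, 0.0, -0.347]
wrist_force: [-0.5, 1.2, -0.0]
width: 0.0381
```

```bash
python3 -c "
from h import *
delta([.5068,-.191,.2],-.346)
s=snap('wrist','w11');crop(s,190,120,160,130,5,'cw11')
s=snap('side','s11');crop(s,230,90,110,100,6,'cs11')"
```

```text
t 12.95 tcp [ 0.5057 -0.1907  0.113 ] rpy [-3.1415e+00  4.0000e-04 -3.4730e-01] w 0.0381 F [-0.53  1.18 -0.01]
shift [ 4.30e-03 -3.00e-04 -3.48e-01] turn [-0.      0.0001 -0.0004]
```

View pics/cw11.png

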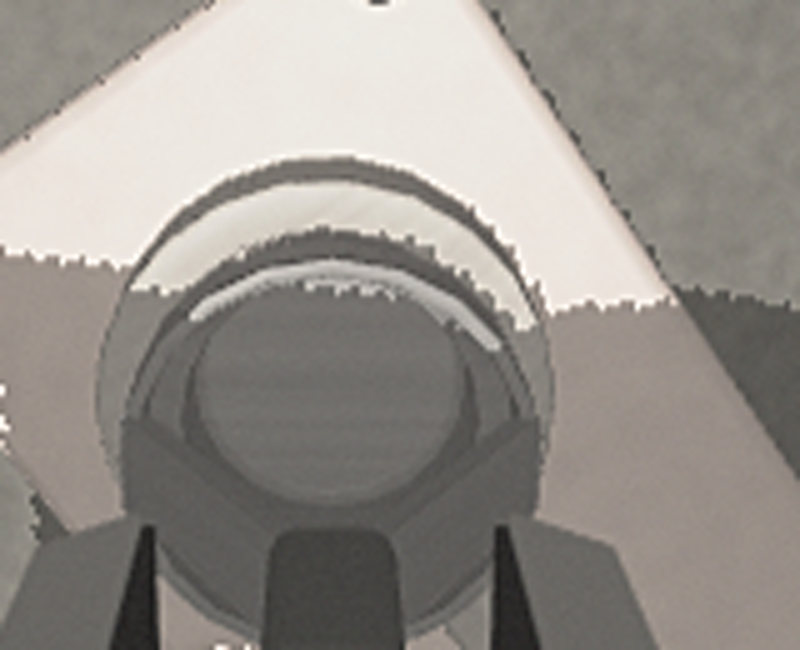

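View pics/cs11.png

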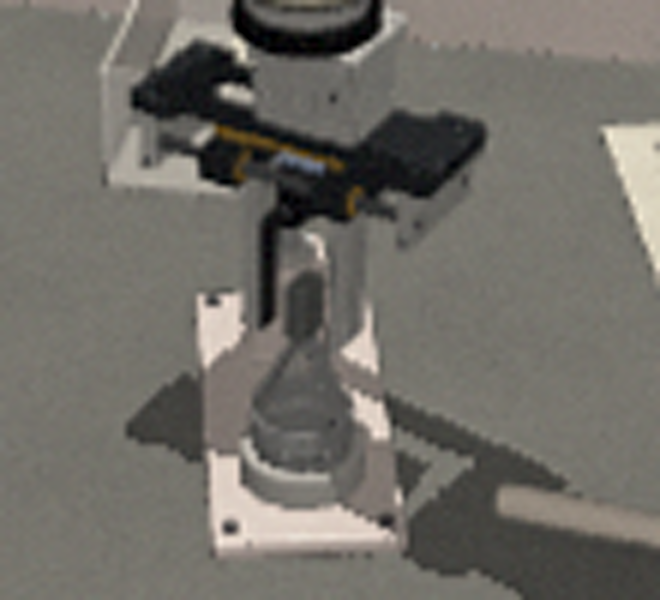

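The hopper stands upright in the collar. Opening wider and rising.

>>> servo_tool(
  targets="0.5 0 0 0 0 0 0; 0.6 0 0 -0.05 0 0 0; 0.6 0 0 -0.12 0 0 0; 0.6 0 0 -0.22 0 0 0; 0.6 0 0 -0.32 0 0 0; 0.6 0 0 -0.42 0 0 0; 0.6 0 0 -0.48 0 0 0; 0.6 0 0 -0.5 0 0 0; 0.6 0 0 -0.5 0 0 0",
)

```text
time: 13.8
tool_pos: [0.5066, -0.1912, 0.2411]
ee_rot: [3.141, -0.005, -0.347]
wrist_force: [-0.4, -0.5, 0.0]
width: 0.0564
```

```bash
python3 -c "
from h import *
delta([.5068,-.191,.2],-.346)
s=snap('wrist','w12')
s=snap('side','s12');crop(s,230,90,110,100,7,'cs12')"
```

```text
t 13.8 tcp [ 0.5066 -0.1912  0.2411] rpy [ 3.141  -0.0047 -0.3473] w 0.0564 F [-0.38 -0.52  0.04]
shift [-0.0002 -0.001   0.1646] turn [ 0.0002 -0.0015 -0.0004]
```

View pics/w12.png

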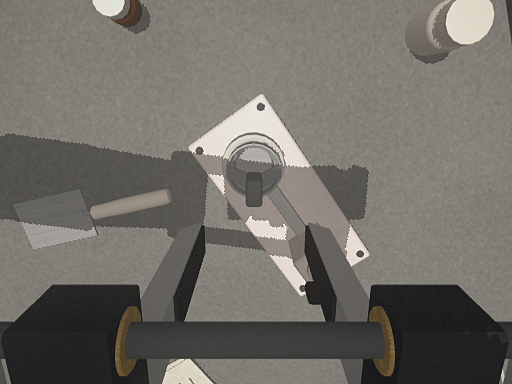

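View pics/cs12.png

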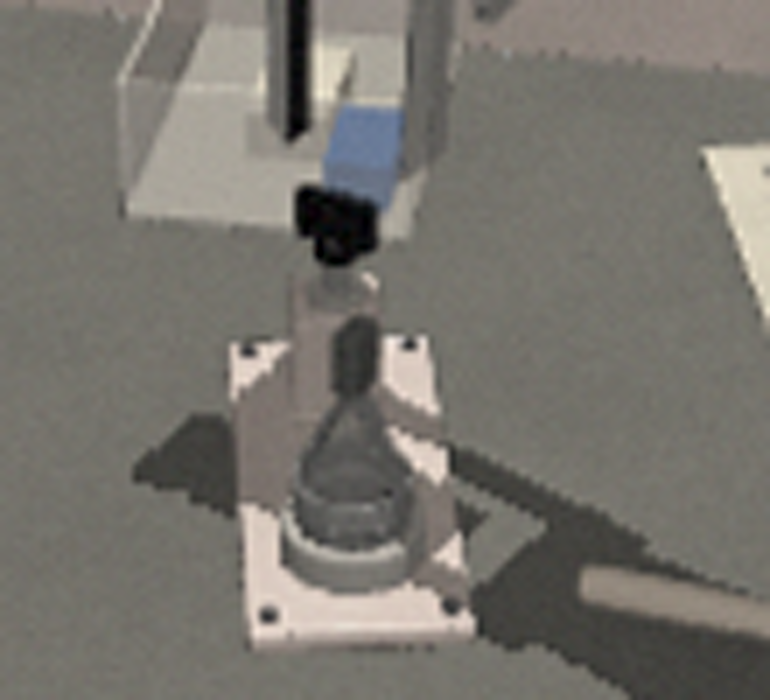

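```bash
python3 -c "
from h import *
w=load('w12');crop(w,205,120,100,100,6,'cw12')
delta([.495,-.292,.25],1.057)"
```

```text
t 13.9 tcp [ 0.5054 -0.1906  0.2378] rpy [-3.1415e+00  1.0000e-03 -3.4730e-01] w 0.0562 F [ 0.49 -0.2  -0.57]
shift [ 0.0987  0.3956 -0.0489] turn [-2.00e-04  3.00e-04 -4.47e-01]
```

View pics/cw12.png

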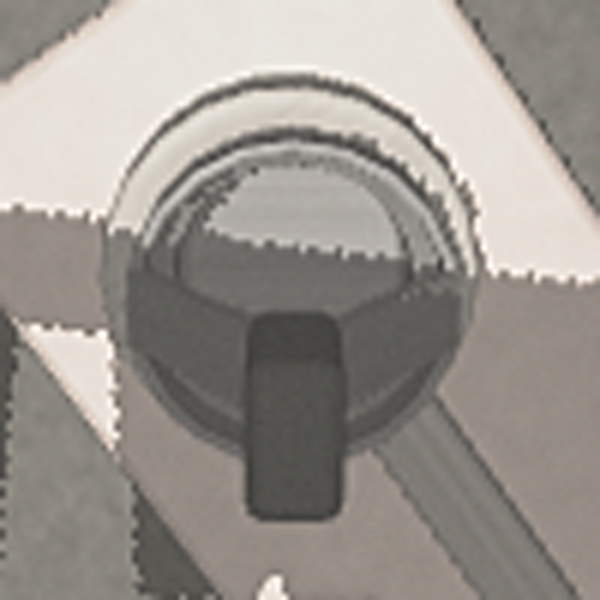

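```bash
python3 -c "
from h import *
w=load('w12');s=load('s12')
print(tri([(w,253.9,193.1),(s,280.7,136.2)]))
print(onz(w,253.9,193.1,.147))"
```

```text
(array([ 0.50497689, -0.19264172,  0.14735907]), [array([-0.73643894,  0.58165856]), array([-0.23646596,  0.04900712])])
[ 0.50568918 -0.19247901  0.147     ]
```

>>> servo_tool(
  targets="0.8 0 0.03 -0.04 0 0 -0.03; 0.8 0.02 0.08 -0.05 0 0 -0.07; 0.8 0.03 0.12 -0.05 0 0 -0.11; 0.8 0.04 0.16 -0.05 0 0 -0.15; 0.8 0.05 0.2 -0.05 0 0 -0.19; 0.8 0.06 0.24 -0.05 0 0 -0.23; 0.8 0.07 0.28 -0.05 0 0 -0.27; 0.8 0.08 0.32 -0.05 0 0 -0.31; 0.8 0.09 0.36 -0.05 0 0 -0.35; 0.8 0.1 0.395 -0.05 0 0 -0.39; 0.8 0.1 0.395 -0.05 0 0 -0.43; 0.8 0.1 0.395 -0.05 0 0 -0.447",
)

```text
time: 14.9
tool_pos: [0.4947, -0.2922, 0.2483]
ee_rot: [-3.137, -0.0, 1.061]
wrist_force: [-0.4, -0.0, 0.1]
width: 0.0753
```

```bash
python3 -c "
from h import *
delta([.495,-.292,.25],1.057)
s=snap('wrist','w13')"
```

```text
t 14.9 tcp [ 0.4947 -0.2922  0.2483] rpy [-3.1371e+00 -5.0000e-04  1.0611e+00] w 0.0753 F [-0.39 -0.05  0.09]
shift [ 0.0013  0.0004 -0.0066] turn [-0.0014 -0.0001  0.0013]
```

View pics/w13.png

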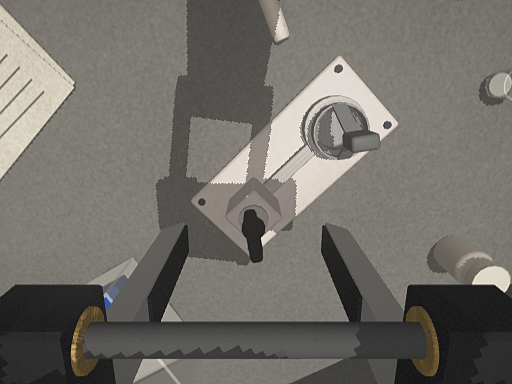

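Triangulated grip top z = 0.1474 m (0.147 expected), within about 1 mm of the collar axis, so it's fully down. Now the wing, seen at about (253,235).

```bash
python3 -c "
from h import *
crop(load('w13'),215,170,80,100,7,'cw13')"
```

```text
(no output)
```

View pics/cw13.png

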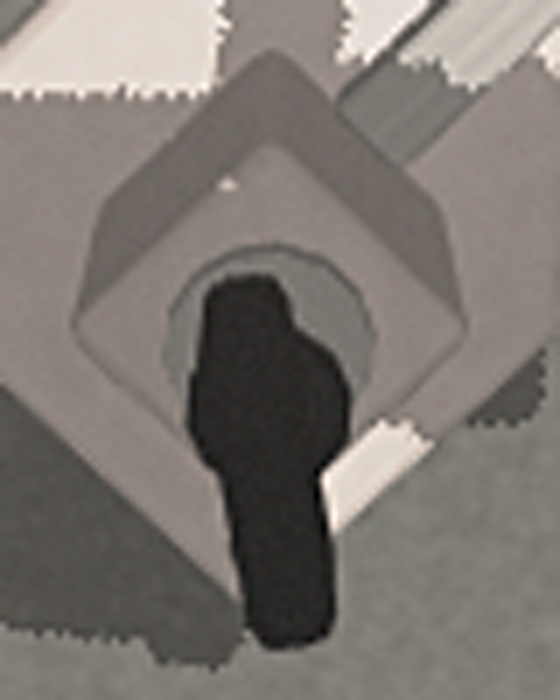

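```bash
python3 -c "
from h import *
s=load('w13');c=s['image'][200:270,235:275,::-1].astype(float);c=np.clip((c-5)*5,0,255).astype('uint8')
cv2.imwrite('pics/cw13b.png',cv2.resize(c,None,fx=8,fy=8,interpolation=cv2.INTER_CUBIC))"
```

```text
(no output)
```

View pics/cw13b.png

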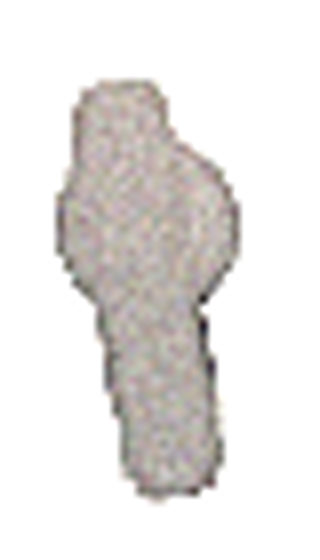

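```bash
python3 - <<'E'
from h import *
s=load('w13');A=lambda x,y:(s,235+x/8-.44,200+y/8-.44)
a=onz(*A(120,82),.113);b=onz(*A(173,490),.141);d=b-a
print(a,b,(a+b)/2,np.linalg.norm(d[:2]),np.arctan2(d[1],d[0]))
print("hub",onz(*A(148,222),.109),onz(*A(148,222),.105))
c=[onz(s,*q,.015) for q in((338,57),(399,127),(250,262),(191,201))];print(np.round(c,4).tolist())
e=(c[0]+c[1])/2-(c[2]+c[3])/2;u=e/np.linalg.norm(e);print(u,np.linalg.norm(e),"screw",np.array([.5055,-.1917,.1])-.13*u)
E
```

```text
[ 0.51942921 -0.31075064  0.113     ] [ 0.55745413 -0.32478133  0.141     ] [ 0.53844167 -0.31776599  0.127     ] 0.04053091365076728 -0.3534884399284332
hub [ 0.53840195 -0.3175243   0.109     ] [ 0.53981832 -0.31833575  0.105     ]
[[0.4388, -0.1522, 0.015], [0.5449, -0.1225, 0.015], [0.6128, -0.3644, 0.015], [0.5023, -0.3875, 0.015]]
[-0.26571426  0.96405183  0.        ] 0.24747955140884975 screw [ 0.54004285 -0.31702674  0.1       ]
```

```bash
python3 - <<'E'
from h import *
s=load('w13');A=lambda x,y:(s,235+x/8-.44,200+y/8-.44)
for p,q in (((100,310),(126,470)),((197,320),(218,460))):
    a=onz(*A(*p),.141);b=onz(*A(*q),.141);d=b-a;print(a,b,np.arctan2(d[1],d[0]))
E
```

```text
[ 0.53374292 -0.32101516  0.141     ] [ 0.55258257 -0.32826569  0.141     ] -0.3673821840750673
[ 0.54018844 -0.31202533  0.141     ] [ 0.55665519 -0.31840166  0.141     ] -0.3694450465737693
```

```bash
python3 -c "
from h import *
delta([.539,-.3174,.118],1.204)"
```

```text
t 14.95 tcp [ 0.4948 -0.292   0.2484] rpy [-3.1372e+00 -5.0000e-04  1.0614e+00] w 0.0754 F [-0.34  1.01 -0.88]
shift [-0.0027  0.2061  0.5209] turn [-0.0014 -0.0003 -0.0454]
```

>>> servo_tool(
  targets="0.6 -0.003 0.06 0 0 0 -0.02; 0.6 -0.003 0.13 0.02 0 0 -0.045; 0.6 -0.003 0.206 0.08 0 0 -0.045; 0.6 -0.003 0.206 0.15 0 0 -0.045; 0.6 -0.003 0.206 0.22 0 0 -0.045; 0.6 -0.003 0.206 0.3 0 0 -0.045; 0.6 -0.003 0.206 0.36 0 0 -0.045; 0.6 -0.003 0.206 0.38 0 0 -0.045; 0.6 -0.003 0.206 0.38 0 0 -0.045",
)

```text
time: 15.7
tool_pos: [0.5387, -0.317, 0.1525]
ee_rot: [-3.135, -0.002, 1.198]
wrist_force: [-0.0, 0.6, 0.8]
width: 0.0564
```

```bash
python3 -c "
from h import *
delta([.539,-.3174,.118],1.204)
s=snap('wrist','w14')
c=s['image'][170:300,205:305,::-1].astype(float);c=np.clip(c*2,0,255).astype('uint8')
cv2.imwrite('pics/cw14.png',cv2.resize(c,None,fx=5,fy=5,interpolation=cv2.INTER_CUBIC))"
```

```text
t 15.7 tcp [ 0.5387 -0.317   0.1525] rpy [-3.1353e+00 -1.6000e-03  1.1975e+00] w 0.0564 F [-0.04  0.64  0.76]
shift [-0.0013  0.0028  0.1379] turn [-0.002  -0.0005 -0.0021]
```

View pics/cw14.png

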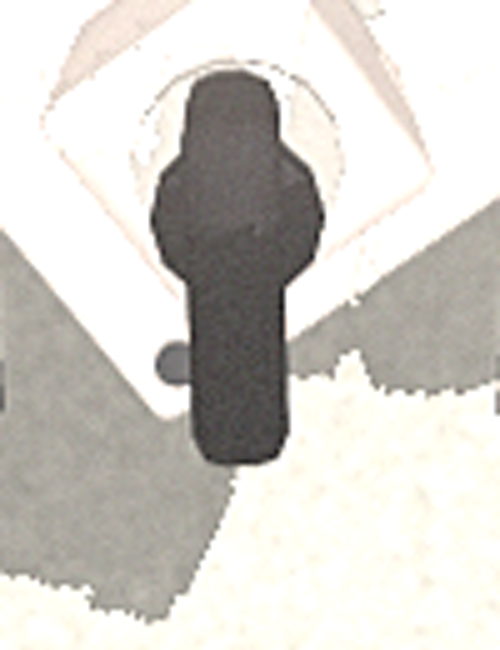

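>>> servo_tool(
  targets="0.6 -0.004 0.003 0.03 0 0 -0.008; 0.6 -0.004 0.003 0.06 0 0 -0.008; 0.6 -0.004 0.003 0.09 0 0 -0.008; 0.6 -0.004 0.003 0.12 0 0 -0.008; 0.6 -0.004 0.003 0.138 0 0 -0.008; 0.6 -0.004 0.003 0.138 0 0 -0.008; 0.6 -0.004 0.003 0.138 0 0 -0.008",
)

```text
time: 16.33
tool_pos: [0.5403, -0.3191, 0.1211]
ee_rot: [-3.141, -0.0, 1.223]
wrist_force: [0.4, -0.6, -0.1]
width: 0.0565
```

>>> servo_tool(
  targets="0.3 0 0 0 0 0 0; 0.2 0 0 0 0 0 0; 0 0 0 0 0 0 0; 0 0 0 0 0 0 0; 0 0 0 0 0 0 0; 0 0 0 0 0 0 0; 0 0 0 0 0 0 0; 0 0 0 0 0 0 0; 0 0 0 0 0 0 0; 0 0 0 0 0 0 0",
)

```text
time: 17.17
tool_pos: [0.5404, -0.3193, 0.1215]
ee_rot: [3.141, 0.0, 1.223]
wrist_force: [0.3, -0.3, -0.0]
width: 0.0118
```

```bash
python3 -c "
from h import *
delta([.539,-.3174,.118],1.204); o=get_obs(); print(o['wrist_torque'],o['joint_positions'])
s=snap('side','s15');crop(s,230,60,110,110,6,'cs15')"
```

```text
t 17.17 tcp [ 0.5404 -0.3193  0.1215] rpy [3.1415e+00 1.0000e-04 1.2235e+00] w 0.0118 F [ 0.25 -0.3  -0.01]
shift [ 0.0054 -0.0081  0.0142] turn [0.     0.     0.0062]
[ 0.04857555 -0.12459659  0.04236535] [-6.23923650e-01  2.87948665e-01  1.30338166e+00 -1.13465789e-04
  1.55013252e+00 -1.84740954e+00]
```

View pics/cs15.png

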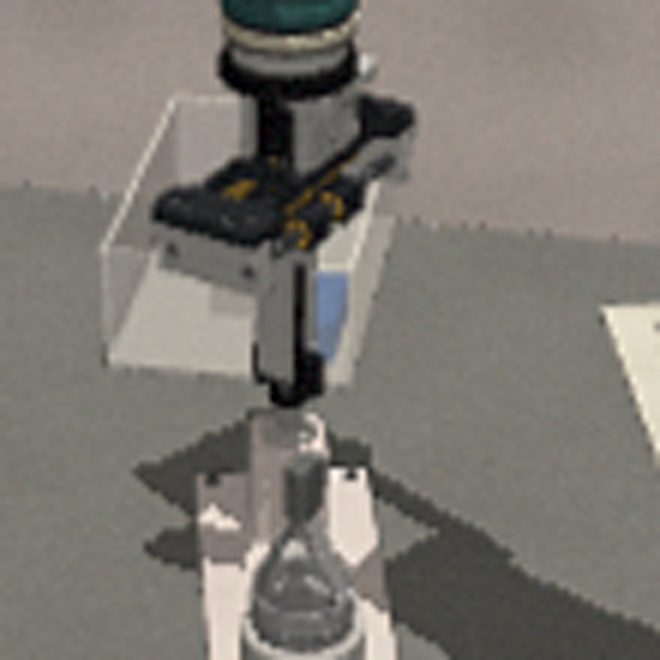

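>>> servo_tool(
  targets="0 0 0 0 0 0 0.015; 0 0 0 0 0 0 0.03; 0 0 0 0 0 0 0.045; 0 0 0 0 0 0 0.06; 0 0 0 0 0 0 0.075; 0 0 0 0 0 0 0.09; 0 0 0 0 0 0 0.105; 0 0 0 0 0 0 0.12; 0 0 0 0 0 0 0.135; 0 0 0 0 0 0 0.15; 0 0 0 0 0 0 0.16; 0 0 0 0 0 0 0.16",
)

```text
time: 18.22
tool_pos: [0.54, -0.3201, 0.1216]
ee_rot: [3.141, 0.002, 0.72]
wrist_force: [-0.9, -1.6, -0.2]
width: 0.0115
```

```bash
cat > st.py <<'E'
from h import *
o=get_obs(); print(o['time'],o['tool_pos'].round(4),o['ee_rot'].round(4),o['wrist_force'].round(2),o['wrist_torque'].round(3),o['joint_positions'][5].round(3),o['width'].round(4))
E
python3 st.py
```

```text
Traceback (most recent call last):
  File "st.py", line 2, in <module>
    o=get_obs(); print(o['time'],o['tool_pos'].round(4),o['ee_rot'].round(4),o['wrist_force'].round(2),o['wrist_torque'].round(3),o['joint_positions'][5].round(3),o['width'].round(4))
                                                                                                                                                                   ^^^^^^^^^^^^^^^^
AttributeError: 'float' object has no attribute 'round'
```

```bash
sed -i "s/o\['width'\].round(4)/o['width']/" st.py; python3 st.py
```

```text
18.2167 [ 0.54   -0.3201  0.1216] [3.141e+00 1.600e-03 7.198e-01] [-0.93 -1.57 -0.23] [-0.324  0.185 -0.025] -1.344 0.011549716834205593
```

>>> servo_tool(
  targets="0 0 0 0 0 0 0.01; 0 0 0 0 0 0 0.02; 0 0 0 0 0 0 0.03; 0 0 0 0 0 0 0.03; 0 0 0 0 0 0 0.03",
)

```text
time: 18.63
tool_pos: [0.5398, -0.3202, 0.1216]
ee_rot: [3.141, 0.002, 0.627]
wrist_force: [-2.2, -2.9, 0.9]
width: 0.0119
```

```bash
python3 st.py
```

```text
18.6333 [ 0.5398 -0.3202  0.1216] [3.1409e+00 1.7000e-03 6.2710e-01] [-2.22 -2.86  0.88] [-0.6    0.373 -0.036] -1.252 0.0118770392282395
```

>>> servo_tool(
  targets="0 0 0 0 0 0 0.01; 0 0 0 0 0 0 0.02; 0 0 0 0 0 0 0.03; 0 0 0 0 0 0 0.04; 0 0 0 0 0 0 0.04; 0 0 0 0 0 0 0.04",
)

```text
time: 19.13
tool_pos: [0.5397, -0.3203, 0.1215]
ee_rot: [3.141, 0.002, 0.502]
wrist_force: [-3.7, -4.0, 0.3]
width: 0.0116
```

```bash
python3 st.py
```

```text
19.1333 [ 0.5397 -0.3203  0.1215] [3.1408e+00 2.1000e-03 5.0170e-01] [-3.68 -3.95  0.26] [-0.709  0.529 -0.07 ] -1.126 0.01162591861341478
```

>>> servo_tool(
  targets="0 0 0 0 0 0 0.01; 0 0 0 0 0 0 0.02; 0 0 0 0 0 0 0.03; 0 0 0 0 0 0 0.04; 0 0 0 0 0 0 0.04; 0 0 0 0 0 0 0.04",
)

```text
time: 19.63
tool_pos: [0.5395, -0.3204, 0.1215]
ee_rot: [3.141, 0.002, 0.376]
wrist_force: [-4.5, -4.1, 0.3]
width: 0.0111
```

```bash
python3 st.py
```

```text
19.6333 [ 0.5395 -0.3204  0.1215] [3.1406e+00 2.4000e-03 3.7590e-01] [-4.52 -4.06  0.25] [-0.815  0.682 -0.034] -1.001 0.011085927826328253
```

Turned 0.85 rad and still turning freely. Continuing.

>>> servo_tool(
  targets="0 0 0 0 0 0 0.01; 0 0 0 0 0 0 0.02; 0 0 0 0 0 0 0.03; 0 0 0 0 0 0 0.04; 0 0 0 0 0 0 0.04; 0 0 0 0 0 0 0.04",
)

```text
time: 20.13
tool_pos: [0.5393, -0.3205, 0.1215]
ee_rot: [3.14, 0.003, 0.25]
wrist_force: [-4.6, -3.7, 1.0]
width: 0.0118
```

```bash
python3 st.py
```

```text
20.1333 [ 0.5393 -0.3205  0.1215] [3.1403e+00 2.7000e-03 2.5010e-01] [-4.62 -3.74  1.02] [-0.827  0.691 -0.053] -0.875 0.011815782580061752
```

>>> servo_tool(
  targets="0 0 0 0 0 0 0.01; 0 0 0 0 0 0 0.02; 0 0 0 0 0 0 0.03; 0 0 0 0 0 0 0.03; 0 0 0 0 0 0 0.03",
)

```text
time: 20.55
tool_pos: [0.5391, -0.3205, 0.1216]
ee_rot: [3.14, 0.003, 0.156]
wrist_force: [-4.8, -4.5, 0.9]
width: 0.012
```

```bash
python3 st.py
```

```text
20.55 [ 0.5391 -0.3205  0.1216] [3.1401e+00 2.9000e-03 1.5580e-01] [-4.82 -4.54  0.88] [-0.817  0.798 -0.054] -0.781 0.011961026693600166
```

>>> servo_tool(
  targets="0 0 0 0 0 0 0.01; 0 0 0 0 0 0 0.02; 0 0 0 0 0 0 0.03; 0 0 0 0 0 0 0.03; 0 0 0 0 0 0 0.03",
)

```text
time: 20.97
tool_pos: [0.5389, -0.3205, 0.1215]
ee_rot: [3.14, 0.003, 0.062]
wrist_force: [-4.6, -5.1, 0.7]
width: 0.0119
```

```bash
python3 st.py
```

```text
20.9667 [ 0.5389 -0.3205  0.1215] [3.1398e+00 3.1000e-03 6.1600e-02] [-4.61 -5.06  0.73] [-0.873  0.837 -0.024] -0.687 0.01189459864832662
```

>>> servo_tool(
  targets="0 0 0 0 0 0 0.01; 0 0 0 0 0 0 0.02; 0 0 0 0 0 0 0.03; 0 0 0 0 0 0 0.03; 0 0 0 0 0 0 0.03",
)

```text
time: 21.38
tool_pos: [0.5387, -0.3205, 0.1216]
ee_rot: [3.139, 0.003, -0.032]
wrist_force: [-6.0, -3.7, 1.5]
width: 0.0117
```

```bash
python3 st.py
```

```text
21.3833 [ 0.5387 -0.3205  0.1216] [ 3.1395  0.0033 -0.0322] [-6.   -3.73  1.52] [-0.831  0.926  0.16 ] -0.593 0.011672912295342777
```

>>> servo_tool(
  targets="0 0 0 0 0 0 0.01; 0 0 0 0 0 0 0.02; 0 0 0 0 0 0 0.02; 0 0 0 0 0 0 0.02",
)

```text
time: 21.72
tool_pos: [0.5388, -0.3205, 0.1216]
ee_rot: [3.139, 0.003, -0.094]
wrist_force: [-5.5, -4.1, 1.7]
width: 0.0123
```

```bash
python3 st.py; python3 -c "
from h import *
s=snap('wrist','w16')"
```

```text
21.7167 [ 0.5388 -0.3205  0.1216] [ 3.1391  0.0033 -0.0937] [-5.52 -4.14  1.72] [-0.877  1.071  0.62 ] -0.531 0.012313114180231899
```

```bash
python3 -c "
from h import *
s=load('w16')
c=s['image'][170:330,185:325,::-1].astype(float);c=np.clip(c*3,0,255).astype('uint8')
cv2.imwrite('pics/cw16.png',cv2.resize(c,None,fx=4,fy=4,interpolation=cv2.INTER_CUBIC))"
```

```text
(no output)
```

View pics/cw16.png

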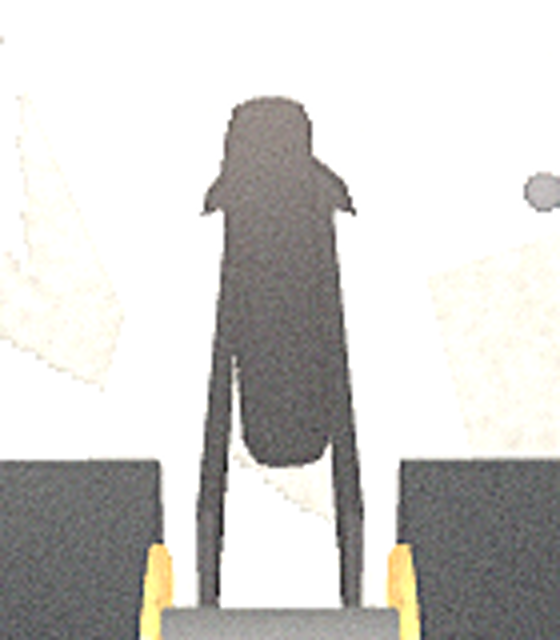

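Wrist torque rose to 0.62 N m, so the screw is seated at tool yaw of about −0.03. Backing off 90°.

>>> servo_tool(
  targets="0 0 0 0 0 0 -0.01; 0 0 0 0 0 0 -0.03; 0 0 0 0 0 0 -0.055; 0 0 0 0 0 0 -0.08; 0 0 0 0 0 0 -0.105; 0 0 0 0 0 0 -0.13; 0 0 0 0 0 0 -0.155; 0 0 0 0 0 0 -0.18; 0 0 0 0 0 0 -0.205; 0 0 0 0 0 0 -0.23; 0 0 0 0 0 0 -0.25; 0 0 0 0 0 0 -0.25",
)

```text
time: 22.77
tool_pos: [0.54, -0.3201, 0.1216]
ee_rot: [3.141, 0.002, 0.691]
wrist_force: [-3.7, -3.2, 0.2]
width: 0.0117
```

```bash
python3 st.py
```

```text
22.7667 [ 0.54   -0.3201  0.1216] [3.141e+00 1.500e-03 6.912e-01] [-3.7  -3.16  0.19] [-0.786  0.487  0.001] -1.316 0.011672107702413193
```

>>> servo_tool(
  targets="0 0 0 0 0 0 -0.02; 0 0 0 0 0 0 -0.045; 0 0 0 0 0 0 -0.07; 0 0 0 0 0 0 -0.095; 0 0 0 0 0 0 -0.12; 0 0 0 0 0 0 -0.145; 0 0 0 0 0 0 -0.17; 0 0 0 0 0 0 -0.195; 0 0 0 0 0 0 -0.22; 0 0 0 0 0 0 -0.245; 0 0 0 0 0 0 -0.267; 0 0 0 0 0 0 -0.267",
)

```text
time: 23.77
tool_pos: [0.5406, -0.3188, 0.1215]
ee_rot: [3.141, -0.001, 1.529]
wrist_force: [-2.4, -0.7, 1.0]
width: 0.012
```

>>> servo_tool(
  targets="0 0 0 0 0 0 0; 0 0 0 0 0 0 0; 0 0 0 0 0 0 0; 0 0 0 0 0 0 0",
)

```text
time: 24.1
tool_pos: [0.5406, -0.3188, 0.1216]
ee_rot: [3.141, -0.001, 1.528]
wrist_force: [-1.4, -0.2, 2.1]
width: 0.0114
```

```bash
python3 st.py;  python3 -c "
from h import *
s=snap('wrist','w17');t=snap('side','s17');crop(t,220,60,120,120,5,'cs17')
c=s['image'][170:330,185:325,::-1].astype(float);c=np.clip(c*3,0,255).astype('uint8')
cv2.imwrite('pics/cw17.png',cv2.resize(c,None,fx=4,fy=4,interpolation=cv2.INTER_CUBIC))"
```

```text
24.1 [ 0.5406 -0.3188  0.1216] [ 3.1414e+00 -8.0000e-04  1.5278e+00] [-1.42 -0.24  2.13] [0.061 0.214 0.089] -2.151 0.011386428051158762
```

View pics/cw17.png

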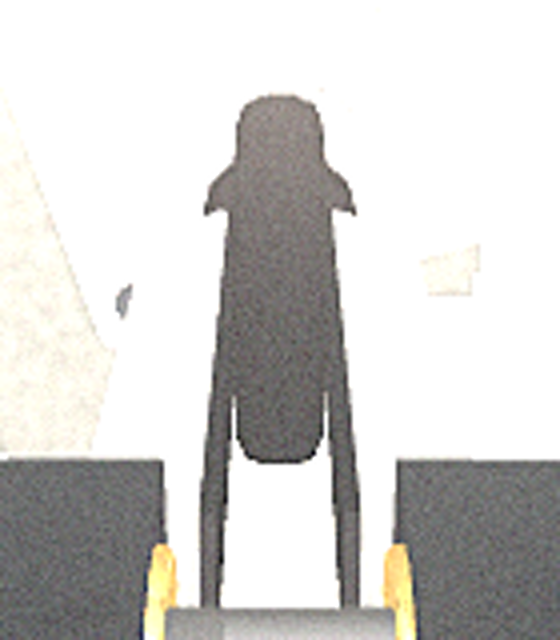

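View pics/cs17.png

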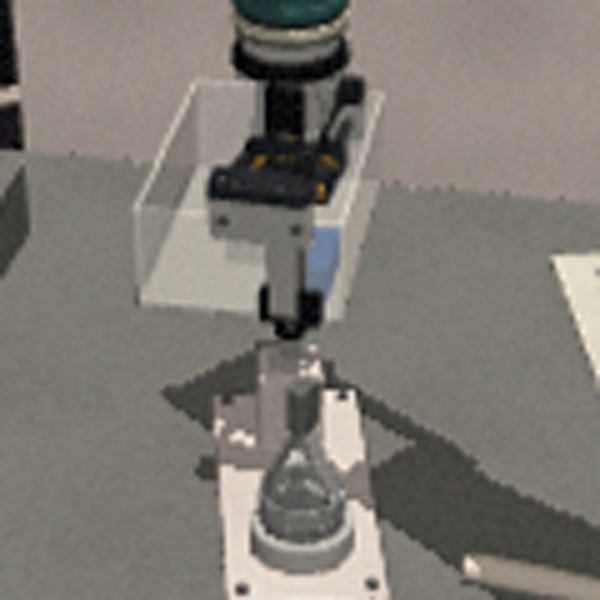

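View pics/w17.png

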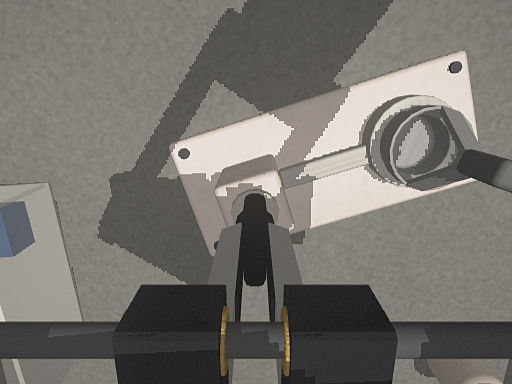

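The wing sits square between the fingers (width 11.4 mm), and the hopper still stands in the collar. Handing in.

```bash
python3 -c "
from bench import robot
print(robot.close_job())"; python3 st.py
```

```text
the job is handed in; nothing more can be done
None
the job is handed in; nothing more can be done
```

I unhooked the hopper, set it in the dock's collar and let go. I then turned the clamp screw clockwise to its seat, backed it off about a quarter turn, and handed in with the fingers still gripping it. No verdict was reported.

- **Hopper:** after release, its grip top measured z = 0.1474 m (0.147 expected if fully down). It stood upright, about 1 mm from the collar's axis. It still looked in place in the last pictures.
- **Screw seating:** I judged the seat by force and angle, since the joint angle is not shown. The wing turned about 1.25 rad freely, then the wrist torque rose to 0.62 N m. The fingers ran about 0.05 rad past the wing as it seated.
- **Back-off:** I turned it back about 1.56 rad from that seat, with an uncertainty of roughly 0.1 rad. In the last wrist picture the wing is square between the fingers, with the opening at 11.4 mm.
- **Disagreements:** the top camera and a rough side-camera reading put the collar about 6–8 mm apart. I used the two wrist-camera views, which agreed within 1 mm. The wing's yaw read −0.51 rad from the top camera and −0.37 from the wrist; I used the wrist value.
- **Bystanders:** I touched none on purpose, but I did not measure their positions at the end.

The job took about 24 s of the 72 s allowed.

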